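# Unstack the bench kit and set it out on its instruments

### The job

The test kit was parked on the bench in two stacks; take them apart and set everything out for the next run. The round weighing tin goes on the middle of the balance pan, the knobbed steel check weight into the round recess of the wooden stand, the square aluminium tube block into the square well of the dry bath, and the white cuvette case into the rectangular bay of the cuvette dock. Each piece should end upright, fully down in or on its place, let go and at rest.

Things in the scene. Friction and masses are not known exactly. Their poses are not given: they have to be found in the camera images.
- tube_block: Bare aluminium heating block, square, 64 x 64 x 40 mm high, 0.36 kg, a 4 x 4 grid of small dark tube holes in its top (too shallow to hook). Starts upright on the bench as the bottom of one stack, with the tin or the weight standing on its top. Origin: centre of its underside; x and y along its sides, z up.
- cuvette_case: Closed white plastic case, 48 mm along its x, 80 mm along its y, 40 mm high, 0.14 kg, grey seam line round it. Starts upright on the bench as the bottom of the other stack, with the weight or the tin standing on its top. Origin: centre of its underside; z up.
- weighing_tin: Round grey aluminium tin with its lid fixed on, flat top with a thin dark groove ring, 26 mm high: lower 16 mm are 41 mm in diameter, upper 10 mm (the lid) 44 mm. 50 g. Starts standing at about the middle of the top (40 mm above the bench) of the tube block or of the cuvette case. Origin: centre of its underside; z up.
- check_weight: Round steel weight of 200 g: body 36 mm in diameter and 28 mm high, above it a knob 22 mm in diameter, 44 mm high in all. Starts standing at about the middle of the top (40 mm above the bench) of the tube block or of the cuvette case, whichever does not carry the tin. Origin: centre of its underside; z up.
- dry_bath: Fixed cream-coloured mini dry bath with a square well open at the top and a blue control panel on its -x side. Outer size 125 mm in x (-75 to +50 of the origin), 110 mm in y, 50 mm high. Well: 74 x 74 mm, 10 mm deep, its floor 40 mm above the origin, centred over the origin. Origin: bench level under the well's centre; x and y along the well's sides, z up.
- balance: Fixed flat grey pocket balance, 125 mm in x (-79 to +46 of the origin), 96 mm in y, body 22 mm high, display on its -x side. Round steel pan 76 mm in diameter, its top 28 mm above the origin; it does not move. Origin: bench level under the pan's centre; z up.
- weight_stand: Fixed pale wooden block 90 x 90 x 20 mm with one round recess in the middle of its top: 51 mm in diameter, 5 mm deep, floor (dark lining) 15 mm above the origin. Origin: centre of its underside, under the recess's centre; z up.
- cuvette_dock: Fixed dark grey cuvette dock, 105 mm in x (-65 to +40 of the origin), 120 mm in y, 30 mm high, small display and keys on its -x side. Rectangular bay open at the top: 60 mm in x by 92 mm in y, 8 mm deep, floor 22 mm above the origin, centred over the origin. Origin: bench level under the bay's centre; x and y along the bay's sides, z up.
Things that resemble listed ones, but are neither listed nor needed, are in the scene too. Leave any blue or red look-alike of the weighing_tin alone. Several things have the shape of the cuvette_dock; the one meant has the colours described above.

How it is judged:
By the outcome, as a careful person would: the job done as asked, in the order asked, and still so for the second after the job is handed in, with the robot touching nothing.
It also fails if it takes over 115 s, if anything falls off the work surface, if the arm or the gripper's body presses on something with over 40 N, if the wrist force passes 120 N, or if a joint passes its speed limit or range.

### The arm

A 6-joint arm with a two-finger parallel gripper is mounted at the origin on the work surface. World frame = base frame: x ahead of the robot, y to its left, z up, the work surface at z = 0. Lengths are in mm, angles in degrees, forces in N, time in s.
With the tool pointing down it reaches from about 350 to 850 mm from the base axis. Payload 8.1 kg.
Tool frame: the origin (TCP) lies midway between the tips of the shut fingers; the grasp point (between the pads) lies 19 mm behind it; z points along the fingers, x is the direction in which the jaws open and shut, and the axes are right-handed (so a half turn about z gives the same grasp; the last joint's range is limited). The gripper opens to 85 mm and grips with 20 to 120 N. Pads are 22 mm wide; open, the fingers measure 114 mm over their backs; the gripper's body (76 mm by 85 mm) begins 54 mm behind the grasp point. The pads swing forward as they close: fully open they stand 13 mm farther back than shut.
Start: joints at [70.336, 7.471, 85.268, -0, 87.261, -4.893], TCP at [152.95, 580.182, 231.292] pointing down, gripper open.
Joint ranges: [-169.43, 169.43], [-51.17, 129.36], [1.28, 143.12], [-76.62, 256.62], [0, 156.53], [-152.29, 152.29]. Speed limits (degrees/s): [136.94, 136.94, 159.86, 180, 180, 180].

### API

Orientations are given as [roll, pitch, yaw] about the fixed x, y, z axes, in that order (R = Rz(yaw) Ry(pitch) Rx(roll)).
In Python, from bench import monitor, cams, r gives the robot as it stands.
- The arm moves only by the tool jog_arm, never from a script. Its arguments are lists of equal length, an entry for each row: "offset": the shift along the tool's x, y, z in mm, a list of three; "delta_rot": the turn, a rotation vector about the tool's x, y, z in degrees, a list of three; "jaw": the opening in per cent of the stroke, from 0 (shut) to 100 (fully open). In form: {"offset": [[x, y, z], ...], "delta_rot": [[rx, ry, rz], ...], "jaw": [jaw, ...]}. A call has 1 to 20 rows; each row shifts and turns the pose as measured when the row begins, along the tool's axes as they then stand; what a row does not reach is not made up. A row lasts 1/10 s, in which the tool goes at most 50 mm and 8.59 degrees, less where a joint would pass 70% of its speed; a pose out of reach is approached as far as the arm can. A call is refused whole if a number of a shift passes 50 or a number of a turn 8.59, either way. A call with a gripper value outside its range is refused whole. The fingers move at their own pace and stop on an object; "newtons" is the grip in N (left out, the last holds). Time passes only in rows, so rows that do not move let the fingers close. It gives the time, the measured TCP pose, the force and the opening at its end, in the units of the state.
- monitor.sense(): the state, without advancing time (a new reading comes with each control period).
- cams.snapshot(name): name is "scene" or "side" or "wrist"; returns (picture, depth): 384x512x3 uint8, red, green, blue; 384x512 float32, mm along the optical axis (not along the pixel's ray), 0 where there is no reading.
- cams.camera_model(name): a dict with "K" (3x3 intrinsics, pixels), "camera_from_world" (4x4, takes a point from world to camera coordinates). Camera axes: x right, y down, z forward; pixel columns grow to the right and rows downward; lengths in mm; the calibration is good to about 2 mm. The wrist camera is an equidistant fisheye: a pixel r from the principal point sees the ray r / f radians off the axis. A picture is of the moment at which its call begins: read the wrist's pose just before it. camera_model takes no time and is no camera call; for the wrist camera it gives the pose at the moment of the call.
- r.hand_in(): hands the job in, once; it reports no verdict.
The state is a dict: "time": time; "joint_pos": joint angles; "qd": joint speeds; "joint_efforts": joint torques, N m; "tool_pos": TCP position; "tcp_rot": TCP orientation; "ft_force": force on the tool from outside, world axes, zero at the start; "wrist_torque": the same for the moment, N m; "finger_gap": finger opening in mm.
Only numpy, scipy, OpenCV 4.12 (cv2) and the standard library are available. Lean on these libraries where they do the work, as an engineer would, in place of code of your own. Each camera call takes 0.05 s, during which the arm holds its last target.

## Working session

There is one attempt and no reset: what is moved stays moved. The work goes in short steps, Python scripts to look and compute and a tool call to move; the robot and the scene stay as the last step left them, time stands still between calls to the robot, and variables do not carry over. Pictures are saved under pics/ and viewed, and the job is handed in when it is done.

Besides the shell and the picture viewer there is one more tool, called by a JSON object that holds its "op" and its "data", one argument or row to a line. jog_arm: Moves the arm, as the interface text tells. Its arguments: {"type":"object","properties":{"offset":{"type":"array","items":{"type":"array","items":{"type":"number"}}},"delta_rot":{"type":"array","items":{"type":"array","items":{"type":"number"}}},"jaw":{"type":"array","items":{"type":"number"}},"newtons":{"type":"number"}},"required":["offset","delta_rot","jaw"]}

```bash
ls; mkdir -p pics; python3 - <<'E'
from bench import monitor, cams, r
import cv2
s=monitor.sense();print(s)
for n in ["scene","side","wrist"]:
    im,d=cams.snapshot(n)
    cv2.imwrite(f"pics/{n}0.png",im[:,:,::-1])
    import numpy as np; np.save(f"pics/{n}0.npy",d); np.save(f"pics/{n}0im.npy",im)
    m=cams.camera_model(n);print(n,m)
E
```

```text
pics
{'time': 0.0, 'joint_pos': array([ 7.03375072e+01,  7.51603701e+00,  8.53313363e+01,  3.72698271e-04,
        8.72633565e+01, -4.89451866e+00]), 'qd': array([ 0.0854806 , -0.00787155, -0.06258521, -0.01082174,  0.02615707,
       -0.01580616]), 'joint_efforts': array([ 1.70257766e-05, -5.69384372e+01, -5.00562501e+01, -6.89283843e-05,
        1.43924786e-02, -6.38265206e-06]), 'tool_pos': array([152.7389359 , 579.63594945, 230.21506246]), 'tcp_rot': array([-1.79990181e+02,  1.10294209e-01,  7.52320171e+01]), 'ft_force': array([ 1.14812015,  0.34970523, -0.05357048]), 'wrist_torque': array([-0.06858612,  0.01143827,  0.06509548]), 'finger_gap': 85.51833665457032}
scene {'K': array([[348.80035576,   0.        , 253.24423236],
       [  0.        , 348.80035576, 189.8254407 ],
       [  0.        ,   0.        ,   1.        ]]), 'camera_from_world': array([[ 5.62122751e-01,  8.26933572e-01, -1.41025290e-02,
        -3.79803484e+02],
       [ 5.43572780e-01, -3.82247214e-01, -7.47272173e-01,
        -2.34928250e+02],
       [-6.23335099e-01,  4.12392938e-01, -6.64368436e-01,
       
[... 464 characters left out ...]
      [ 2.97405640e-01,  8.05525715e-01, -5.12521422e-01,
         9.41021721e+02],
       [ 0.00000000e+00,  0.00000000e+00,  0.00000000e+00,
         1.00000000e+00]])}
wrist {'K': array([[297.31863964,   0.        , 257.20111675],
       [  0.        , 297.31863964, 194.18929309],
       [  0.        ,   0.        ,   1.        ]]), 'camera_from_world': array([[ 2.56191416e-01,  9.66625930e-01, -5.18880272e-04,
        -5.99640757e+02],
       [ 9.17156042e-01, -2.42910480e-01,  3.15941915e-01,
        -3.95239121e+01],
       [ 3.05271606e-01, -8.14175007e-02, -9.48778392e-01,
         3.81067700e+02],
       [ 0.00000000e+00,  0.00000000e+00,  0.00000000e+00,
         1.00000000e+00]])}
```

View pics/scene0.png

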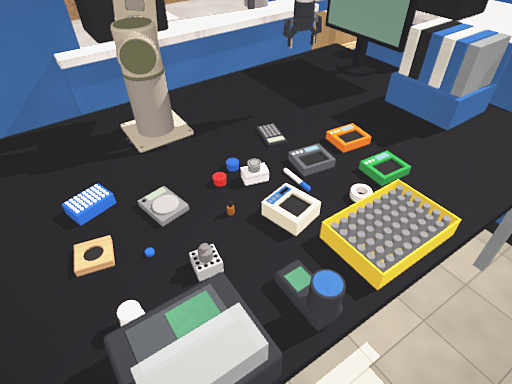

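View pics/side0.png

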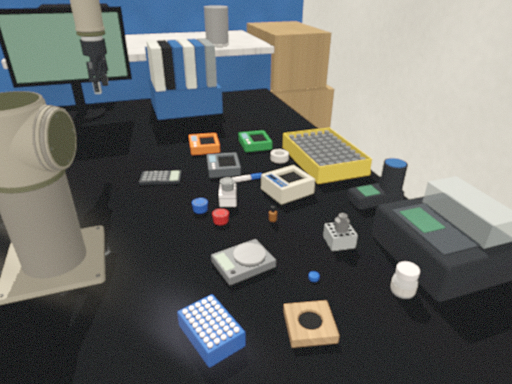

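View pics/wrist0.png

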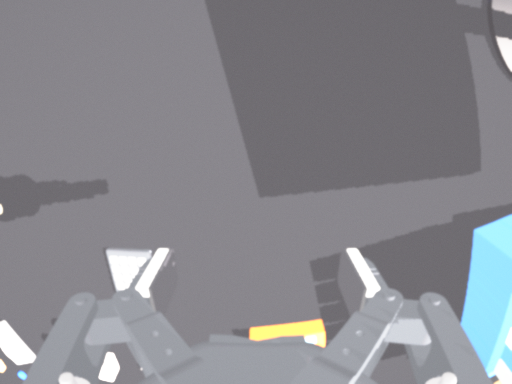

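```bash
python3 - <<'E'
import cv2
a=cv2.imread("pics/scene0.png");b=cv2.imread("pics/side0.png")
c1=cv2.resize(a[115:285,50:330],None,fx=2.8,fy=2.8,interpolation=cv2.INTER_CUBIC)
c2=cv2.resize(b[120:360,130:430],None,fx=2.4,fy=2.4,interpolation=cv2.INTER_CUBIC)
cv2.imwrite("pics/z1.png",c1);cv2.imwrite("pics/z2.png",c2)
E
```

```text
(no output)
```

View pics/z1.png

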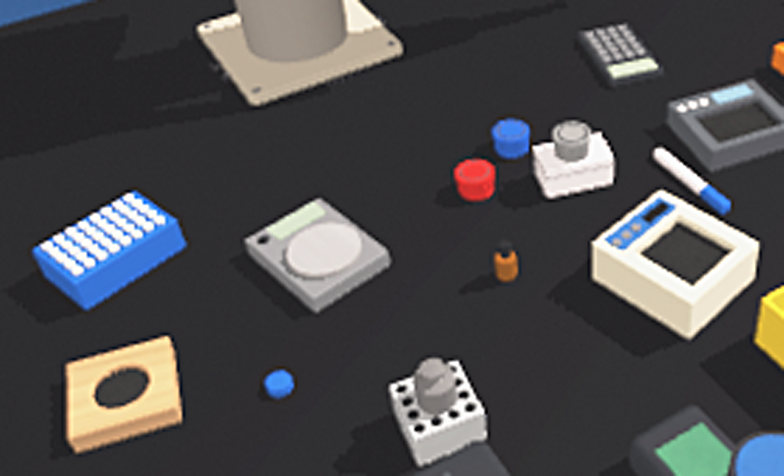

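View pics/z2.png

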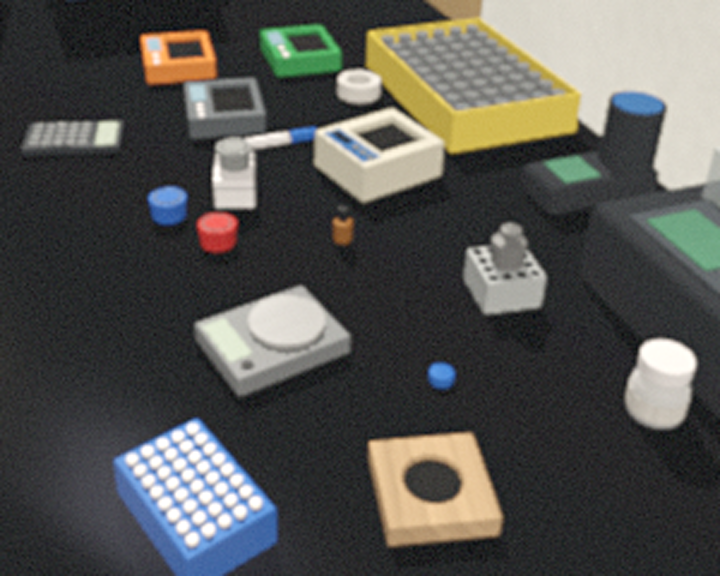

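```bash
cat > h.py <<'E'
import numpy as np,cv2,json
from bench import monitor,cams,r
def cloud(n,d,m):
    K=m["K"];T=np.linalg.inv(m["camera_from_world"])
    v,u=np.mgrid[0:d.shape[0],0:d.shape[1]]
    P=np.stack([(u-K[0,2])/K[0,0]*d,(v-K[1,2])/K[1,1]*d,d],-1)
    W=P@T[:3,:3].T+T[:3,3]; W[d<=0]=np.nan
    return W
def ray(uv,m,z):
    K=m["K"];T=np.linalg.inv(m["camera_from_world"])
    uv=np.atleast_2d(uv).astype(float)
    D=np.c_[(uv[:,0]-K[0,2])/K[0,0],(uv[:,1]-K[1,2])/K[1,1],np.ones(len(uv))]@T[:3,:3].T
    o=T[:3,3]; t=(z-o[2])/D[:,2]
    return (o+D*t[:,None])[:,:2]
E
python3 - <<'E'
from h import *
seeds={"scene":dict(tin=(254,161),weight=(205,246),case=(255,178),block=(206,262),bath=(292,206),bal=(163,205),stand=(94,256),dock=(312,158)),
"side":dict(tin=(227,183),weight=(342,220),case=(228,199),block=(340,240),bath=(288,184),bal=(244,260),stand=(311,325),dock=(223,165))}
np.set_printoptions(precision=1,suppress=True)
for n in seeds:
    d=np.load(f"pics/{n}0.npy");W=cloud(n,d,cams.camera_model(n))
    for k,(u,v) in seeds[n].items():
        p=W[v-2:v+3,u-2:u+3].reshape(-1,3); c=np.nanmedian(p,0)
        near=np.hypot(W[...,0]-c[0],W[...,1]-c[1])<75
        z=W[...,2][near]; h,e=np.histogram(z,bins=np.arange(-6,100,4))
        print(n,k,c,h)
E
```

```text
scene tin [462.7 148.8  66.9] [ 33 506  80  28  28  33  30  35  31  25  33 133  17  15  15   7  13  36
  69   0   0   0   0   0   0   0]
scene weight [ 688.3 -144.    83.3] [ 27 863  87  33  28  27  35  26  33  31  44 307  43  16  16  16  19  12
  73  21   0  21  39   0   0   0]
scene case [487.1 134.7  20.7] [ 41 658  99  24  25  29  27  28  27  25  33 133  17  15  15   7  13  36
  69   0   0   0   0   0   0   0]
scene block [ 701.9 -153.1   41.9] [ 24 790  85  33  28  27  35  26  33  31  44 307  43  16  16  16  19  12
  73  21   0  21  39   0   0   0]
scene bath [668.2 136.5  41.3] [ 14 330  77  44  54  54  46  56  49  52  55 388 163 315 455   3   0   0
   0   0   0   0   0   0   0   0]
scene bal [ 441.8 -155.    27.9] [ 35 498  66  46  44  49 238 311 340  26   0   0   0   0   0   0   0   0
   0   0   0   0   0   0   0   0]
scene stand [ 501.4 -371.    15.9] [ 44 900 115  46  86 286 698  48   0   0   0   0   0   0   0   0   0   0
   0   0   0   0   0   0   0   0]
scene dock [512.3 349.7  23.1] [ 15 195  54  42  42  39 113 242 210 218   1   0   0   0   0   0   0   0
   0   0   0   0
[... 479 characters left out ...]
 64   44   44   38   40   40   46   49   51  223   22   20
   16   20   17   23   58   16    3   27   14    0    0    0]
side bath [641.4  90.5  49.9] [ 40 504  69  53  40  53  46  46  48  49  53 154  57 128 156   3   0   0
   0   0   0   0   0   0   0   0]
side bal [ 419.2 -172.3   27.7] [ 53 794  74  72  81  88 465 397 498   6   0   0   0   0   0   0   0   0
   0   0   0   0   0   0   0   0]
side stand [ 489.9 -384.2   14.7] [ 160 1623   93   77  167  498 1142   13    0    0    0    0    0    0
    0    0    0    0    0    0    0    0    0    0    0    0]
side dock [501.9 330.6  22.4] [ 10 186  36  38  33  35  94 151 155 117   0   0   0   0   0   0   0   0
   0   0   0   0   0   0   0   0]
```

```bash
cat > fit.py <<'E'
from h import *
np.set_printoptions(precision=1,suppress=True)
def sl(W,c,rad,z0,z1):
    m=(np.hypot(W[...,0]-c[0],W[...,1]-c[1])<rad)&(W[...,2]>z0)&(W[...,2]<z1)
    m=m.astype(np.uint8); nl,L,st,_=cv2.connectedComponentsWithStats(m,connectivity=8)
    if nl<2: return None
    m=L==1+np.argmax(st[1:,4]); return W[m],m
def rect(P,z=None):
    (cx,cy),(w,h),a=cv2.minAreaRect(P[:,:2].astype(np.float32)); return np.array([cx,cy,w,h,a])
E
python3 - <<'E'
from fit import *
S=dict(bath=(668,125,95,46,54),balbody=(430,-165,95,17.5,25.5),pan=(430,-165,75,25.5,31),stand=(495,-378,75,17.7,24),dock=(510,342,95,27,34),case=(470,135,60,37,43.5),block=(690,-155,60,37,43.5),tin=(470,135,40,62,70),knob=(690,-155,40,80,90),wbody=(690,-155,40,64,71.5))
for n in ["scene","side"]:
    d=np.load(f"pics/{n}0.npy");m=cams.camera_model(n);W=cloud(n,d,m)
    for k,(x,y,rad,a,b) in S.items():
        o=sl(W,(x,y),rad,a,b)
        P,M=o; v,u=np.nonzero(M); (cx,cy),rr=cv2.minEnclosingCircle(P[:,:2].astype(np.float32))
        print(n,k,len(P),"rect",rect(P),"circ",np.array([cx,cy,rr]),"zmed",np.median(P[:,2]).round(1), "px",np.mean(u).round(),np.mean(v).round())
E
```

```text
scene bath 821 rect [658.6 141.1 127.3 113.8  13.1] circ [659.8 139.5  81.3] zmed 50.3 px 290.0 202.0
scene balbody 594 rect [ 422.9 -149.6  128.5   95.9   11.1] circ [ 422.3 -148.3   76.1] zmed 22.1 px 161.0 203.0
scene pan 375 rect [ 438.4 -146.2   76.    73.1    4.3] circ [ 438.4 -147.8   39.6] zmed 28.1 px 165.0 204.0
scene stand 763 rect [ 492.  -369.8   90.6   93.4   77.6] circ [ 493.1 -370.4   62.4] zmed 20.1 px 92.0 253.0
scene dock 417 rect [507.  353.  122.4 110.6  80. ] circ [505.8 354.2  79.4] zmed 30.1 px 311.0 155.0
scene case 155 rect [466.4 147.8  80.   50.8  75. ] circ [467.  146.9  44.1] zmed 40.0 px 254.0 170.0
scene block 363 rect [ 684.1 -145.7   64.3   67.1   81.9] circ [ 684.6 -146.7   44.1] zmed 40.3 px 205.0 260.0
scene tin 105 rect [467.6 145.1  41.2  42.8  26.5] circ [465.9 145.5  22.9] zmed 66.4 px 254.0 163.0
scene knob 53 rect [ 686.4 -145.6   19.4   18.7   68. ] circ [ 686.4 -144.7   11.4] zmed 82.8 px 204.0 246.0
scene wbody 102 rect [ 689.5 -146.2   34.3   29.8   69.1] circ [ 686.  -145.6   18.7] zmed 68.7 px 205.0 252.0
side bath 498 rect [657.5 137.
[... 329 characters left out ...]
93.4   90.5   77.8] circ [ 491.3 -373.    62.3] zmed 19.6 px 310.0 321.0
side dock 294 rect [506.2 348.3 126.2 105.2  80.2] circ [504.6 349.8  77.4] zmed 29.9 px 220.0 161.0
side case 108 rect [462.8 132.   59.4  47.5  75.6] circ [463.1 132.4  35.9] zmed 39.4 px 227.0 192.0
side block 257 rect [ 683.9 -149.2   69.9   66.2   82.1] circ [ 682.5 -150.8   42.5] zmed 39.6 px 340.0 232.0
side tin 96 rect [467.8 143.3  45.4  41.9  49.8] circ [466.7 143.7  24.7] zmed 66.1 px 227.0 181.0
side knob 37 rect [ 684.4 -147.8   18.5   20.3    4.4] circ [ 683.9 -149.2   11.6] zmed 81.8 px 342.0 215.0
side wbody 84 rect [ 682.9 -150.7   32.2   32.4   60.2] circ [ 684.3 -149.9   17.9] zmed 68.2 px 341.0 221.0
```

```bash
python3 - <<'E'
from fit import *
ms=cams.camera_model("scene");md=cams.camera_model("side")
print("panel bath",ray((278,194),ms,50),ray((130+350/2.4,120+145/2.4),md,50))
print("dock disp",ray((312,148),ms,30),ray((130+198/2.4,120+98/2.4),md,30))
print("bal disp",ray((50+298/2.8,115+217/2.8),ms,22))
# bay/well floor edges: hole extents by top mask hole contour
for n in ["scene","side"]:
    d=np.load(f"pics/{n}0.npy");m=cams.camera_model(n);W=cloud(n,d,m)
    for k,(x,y,rad,a,b) in dict(bath=(668,125,95,46,54),dock=(510,342,95,27,34),stand=(495,-378,75,17.7,24)).items():
        P,M=sl(W,(x,y),rad,a,b)
        cs,hi=cv2.findContours(M.astype(np.uint8),cv2.RETR_CCOMP,cv2.CHAIN_APPROX_NONE)
        holes=[c for c,h in zip(cs,hi[0]) if h[3]>=0 and cv2.contourArea(c)>60]
        for c in holes:
            Q=ray(c[:,0],m,dict(bath=50,dock=30,stand=20)[k]); print(n,k,rect(Q))
E
```

```text
panel bath [[613.6 128.9]] [[614.6 123.9]]
dock disp [[476.1 381.2]] [[472.6 355.6]]
bal disp [[ 373.3 -147.9]]
scene bath [671.2 144.1  76.4  79.   13.3]
scene dock [520.5 349.8  96.4  70.5  81.7]
scene stand [ 492.5 -369.5   54.7   52.1   15.3]
side bath [668.9 138.5  76.2  79.4  12.4]
side dock [518.2 348.6 106.2  65.9  80.6]
side stand [ 491.  -373.6   53.    53.    28.9]
```

```bash
cat > go.py <<'E'
import sys,numpy as np
from scipy.spatial.transform import Rotation as Ro
from bench import monitor
s=monitor.sense(); p=s["tool_pos"]; R=Ro.from_euler("xyz",s["tcp_rot"],degrees=True)
print("t",round(s["time"],2),"p",p.round(1),"rot",s["tcp_rot"].round(2),"F",s["ft_force"].round(1),"gap",round(s["finger_gap"],1))
if len(sys.argv)>4:
    x,y,z,yaw=map(float,sys.argv[1:5])
    o=R.inv().apply(np.array([x,y,z])-p); print("tool offset",o.round(1),"dist",np.linalg.norm(o).round(1))
    T=Ro.from_euler("xyz",[180,0,yaw],degrees=True); print("rotvec",(R.inv()*T).as_rotvec(degrees=True).round(2))
    # offset if rotation is done first
    print("after turning",T.inv().apply(np.array([x,y,z])-p).round(1))
E
python3 go.py 467 144.5 130 75
```

```text
t 0.15 p [152.8 579.8 230.5] rot [-1.7999e+02  8.0000e-02  7.5230e+01] F [-0.5  0.8  0.5] gap 85.5
tool offset [-340.7  414.8  100.9] dist 546.2
rotvec [-0.01  0.08  0.23]
after turning [-339.1  416.2  100.5]
```

{"op": "jog_arm", "data": {
  "offset": [
    [-28, 34, 8],
    [-28, 34, 8],
    [-28, 34, 8],
    [-28, 34, 8],
    [-28, 34, 8],
    [-28, 34, 8],
    [-28, 34, 8],
    [-28, 34, 8],
    [-28, 34, 8],
    [-28, 34, 8],
    [-28, 34, 8],
    [-20, 25, 5],
    [0, 0, 0]
  ],
  "delta_rot": [
    [0, 0, 0],
    [0, 0, 0],
    [0, 0, 0],
    [0, 0, 0],
    [0, 0, 0],
    [0, 0, 0],
    [0, 0, 0],
    [0, 0, 0],
    [0, 0, 0],
    [0, 0, 0],
    [0, 0, 0],
    [0, 0, 0],
    [0, 0, 0]
  ],
  "jaw": [75, 75, 75, 75, 75, 75, 75, 75, 75, 75, 75, 75, 75]
}}

```text
time: 1.45
tool_pos: [462.8, 144.8, 130.5]
tcp_rot: [-179.9, 0.2, 75.5]
ft_force: [-0.4, 1.3, -0.2]
finger_gap: 64.3
```

```bash
python3 go.py 467 144.5 130 75; python3 - <<'E'
from h import *
m=cams.camera_model("wrist")
im,d=cams.snapshot("wrist");cv2.imwrite("pics/w1.png",im[:,:,::-1]);np.save("pics/w1d.npy",d);np.savez("pics/w1m.npz",**m)
E
```

```text
t 1.45 p [462.8 144.8 130.5] rot [-1.7991e+02  1.5000e-01  7.5520e+01] F [-0.4  1.3 -0.2] gap 64.3
tool offset [0.8 4.1 0.5] dist 4.2
rotvec [-0.09  0.15  0.52]
after turning [0.8 4.1 0.5]
```

View pics/w1.png

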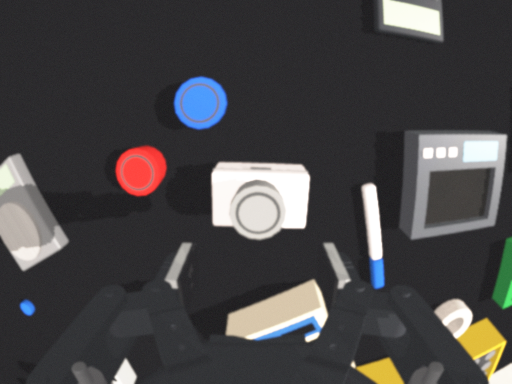

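```bash
cat >> h.py <<'E'
def fray(uv,m,z):
    K=m["K"];T=np.linalg.inv(m["camera_from_world"]);uv=np.atleast_2d(uv).astype(float)
    a=np.c_[(uv[:,0]-K[0,2])/K[0,0],(uv[:,1]-K[1,2])/K[1,1]];th=np.linalg.norm(a,axis=1)+1e-9
    D=np.c_[a*(np.sin(th)/th)[:,None],np.cos(th)]@T[:3,:3].T; o=T[:3,3]
    return (o+D*((z-o[2])/D[:,2])[:,None])[:,:2]
E
python3 - <<'E'
from fit import *
m=np.load("pics/w1m.npz")
print("tin",fray((258,212),m,66)); print("case top-face far corners",fray([(214,164),(308,165)],m,40))
print("dock corners top",fray([(427,170),(493,166),(488,220),(426,226)],m,30),"pan",fray((18,222),m,28))
E
```

```text
tin [[464.2 145.2]]
case top-face far corners [[425.  118.5]
 [444.8 192.2]]
dock corners top [[478.8 306.4]
 [494.3 396.4]
 [557.6 391.2]
 [537.7 302.3]] pan [[ 425.2 -136.9]]
```

{"op": "jog_arm", "data": {
  "offset": [
    [0.5, 2.5, 40],
    [0, 0, 30],
    [0, 0, 14],
    [0, 0, 3],
    [0, 0, 0],
    [0, 0, 0],
    [0, 0, 0],
    [0, 0, 0],
    [0, 0, 0],
    [0, 0, 0]
  ],
  "delta_rot": [
    [0, 0, 0],
    [0, 0, 0],
    [0, 0, 0],
    [0, 0, 0],
    [0, 0, 0],
    [0, 0, 0],
    [0, 0, 0],
    [0, 0, 0],
    [0, 0, 0],
    [0, 0, 0]
  ],
  "jaw": [75, 75, 75, 75, 40, 40, 40, 40, 40, 40],
  "newtons": 25
}}

```text
time: 2.5
tool_pos: [465.7, 151.6, 46.9]
tcp_rot: [179.8, -0.2, 75.7]
ft_force: [-0.0, -0.2, -1.0]
finger_gap: 42.5
```

```bash
python3 go.py 438.2 -148.6 100 75
```

```text
t 2.5 p [465.7 151.6  46.9] rot [179.77  -0.19  75.72] F [-0.  -0.2 -1. ] gap 42.5
tool offset [-297.5   47.6  -54. ] dist 306.1
rotvec [ 0.23 -0.2   0.72]
after turning [-297.1   51.2  -53.1]
```

```bash
python3 go.py;python3 - <<'E'
from h import *
m=cams.camera_model("wrist")
im,d=cams.snapshot("wrist");s,_=cams.snapshot("scene");q,_=cams.snapshot("side")
a=cv2.resize(im[120:330,120:400],None,fx=2.,fy=2.);b=cv2.resize(s[110:215,190:330],None,fx=2.8,fy=2.8)
c=cv2.resize(q[140:245,170:310],None,fx=2.8,fy=2.8)
cv2.imwrite("pics/w2.png",a[:,:,::-1]);cv2.imwrite("pics/s2.png",np.hstack([b,c])[:,:,::-1])
E
```

```text
t 2.5 p [465.7 151.6  46.9] rot [179.77  -0.19  75.72] F [-0.  -0.2 -1. ] gap 42.5
```

View pics/w2.png

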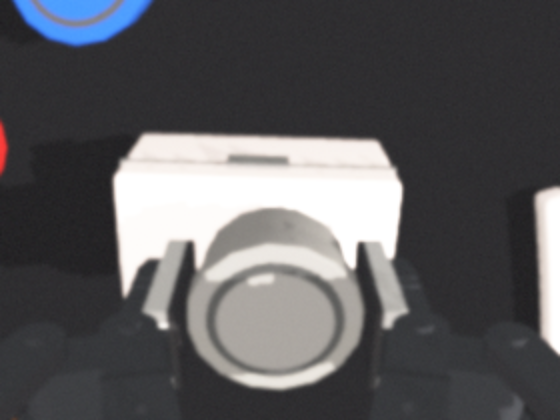

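View pics/s2.png

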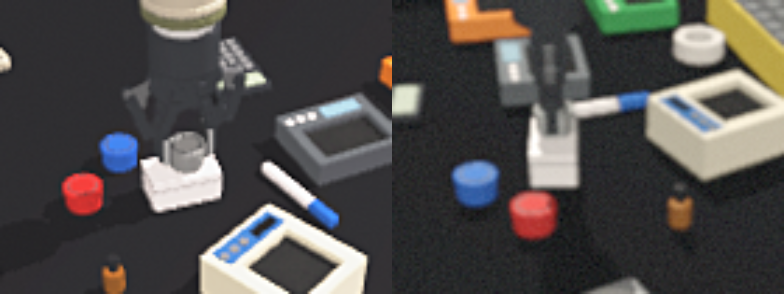

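```bash
python3 - <<'E'
from fit import *
m=cams.camera_model("wrist")
print(fray((257.5,280),m,66), "base edge",fray((257.5,120+104.),m,40))
print("case top far corners",fray([(178,203),(317,204)],m,40))
n="scene"
for n in["scene","side"]:
    im,d=cams.snapshot(n);W=cloud(n,d,cams.camera_model(n))
    P,M=sl(W,(470,145),60,37,43.5);print(n,rect(P))
    P,M=sl(W,(470,145),24,63,67.5);print(n,rect(P),len(P))
E
```

```text
[[469.8 150.6]] base edge [[451.1 155.5]]
case top far corners [[428.4 116.3]
 [447.9 189.8]]
scene [467.6 147.2  79.3  50.   75.5]
scene [470.2 128.   13.1   3.4  36.8] 6
side [464.3 138.6  73.3  47.9  73.7]
side [481.3 133.2  11.7   2.   24.9] 7
```

{"op": "jog_arm", "data": {
  "offset": [
    [0, 0, -10],
    [0, 0, -30],
    [0, 0, -40],
    [0, 0, 0],
    [0, 0, 0]
  ],
  "delta_rot": [
    [0, 0, 0],
    [0, 0, 0],
    [0, 0, 0],
    [0, 0, 0],
    [0, 0, 0]
  ],
  "jaw": [40, 40, 40, 40, 40]
}}

```text
time: 3.25
tool_pos: [463.9, 150.9, 130.2]
tcp_rot: [179.9, -0.1, 75.7]
ft_force: [0.1, -0.2, -0.3]
finger_gap: 42.7
```

```bash
python3 go.py 438.2 -148.6 120 75;python3 - <<'E'
from h import *
im,d=cams.snapshot("wrist");q,_=cams.snapshot("side")
a=cv2.resize(im[120:330,120:400],None,fx=1.4,fy=1.4)
c=cv2.resize(q[140:245,170:310],None,fx=2.8,fy=2.8)
cv2.imwrite("pics/w3.png",np.hstack([a,c])[:,:,::-1])
E
```

```text
t 3.25 p [463.9 150.9 130.2] rot [ 1.7995e+02 -1.0000e-01  7.5700e+01] F [ 0.1 -0.2 -0.3] gap 42.7
tool offset [-296.5   49.1    9.7] dist 300.7
rotvec [ 0.05 -0.1   0.7 ]
after turning [-295.9   52.7   10.2]
```

View pics/w3.png

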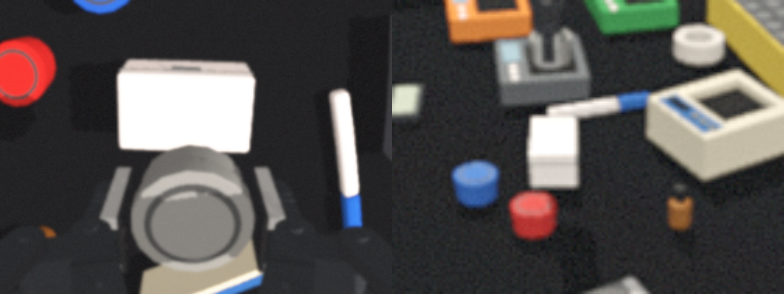

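{"op": "jog_arm", "data": {
  "offset": [
    [-25, 4, 0],
    [-40, 6, 0],
    [-40, 6, 0],
    [-40, 6, 0],
    [-40, 6, 0],
    [-40, 6, 4],
    [-40, 6, 4],
    [-20, 4, 2],
    [-8, 1, 0],
    [0, 0, 0],
    [0, 0, 0]
  ],
  "delta_rot": [
    [0, 0, 0],
    [0, 0, 0],
    [0, 0, 0],
    [0, 0, 0],
    [0, 0, 0],
    [0, 0, 0],
    [0, 0, 0],
    [0, 0, 0],
    [0, 0, 0],
    [0, 0, 0],
    [0, 0, 0]
  ],
  "jaw": [40, 40, 40, 40, 40, 40, 40, 40, 40, 40, 40]
}}

```text
time: 4.45
tool_pos: [427.0, -151.5, 108.0]
tcp_rot: [-179.1, -0.2, 75.9]
ft_force: [0.9, 0.3, -0.8]
finger_gap: 42.8
```

```bash
python3 go.py 434.3 -147.6 60 75; cat > look.py <<'E'
import sys
from h import *
# look.py name n u0 v0 w h scale
o=sys.argv[1]
m=cams.camera_model("wrist") if sys.argv[2]=="wrist" else None
im,d=cams.snapshot(sys.argv[2])
if m is not None: np.savez(f"pics/{o}.npz",d=d,**m)
u,v,w,h=map(int,sys.argv[3:7]) if len(sys.argv)>3 else (0,0,512,384)
f=min(760/w,580/h)
cv2.imwrite(f"pics/{o}.png",cv2.resize(im[v:v+h,u:u+w],None,fx=f,fy=f,interpolation=cv2.INTER_CUBIC)[:,:,::-1]);print("scale",f)
E
python3 look.py w4 wrist
```

```text
t 4.45 p [ 427.  -151.5  108. ] rot [-179.06   -0.18   75.85] F [ 0.9  0.3 -0.8] gap 42.8
tool offset [ 5.4  6.9 47.9] dist 48.7
rotvec [-0.94 -0.17  0.86]
after turning [ 5.7  6.1 48. ]
scale 1.484375
```

View pics/w4.png

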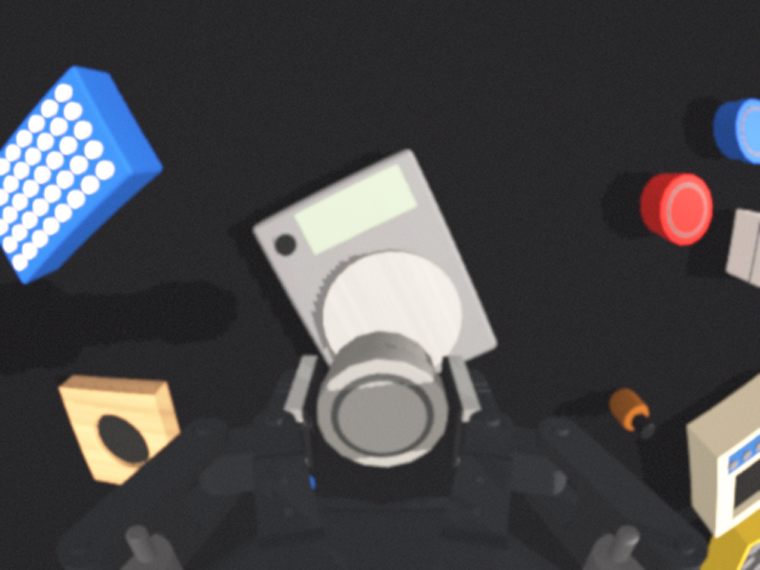

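{"op": "jog_arm", "data": {
  "offset": [
    [5.5, 6.5, 20],
    [0, 0, 30],
    [0, 0, 8],
    [0, 0, 0],
    [0, 0, 0]
  ],
  "delta_rot": [
    [-0.9, 0, 0],
    [0, 0, 0],
    [0, 0, 0],
    [0, 0, 0],
    [0, 0, 0]
  ],
  "jaw": [40, 40, 40, 40, 40]
}}

```text
time: 5.0
tool_pos: [437.1, -142.4, 50.7]
tcp_rot: [179.9, -0.2, 76.3]
ft_force: [-0.2, 0.2, -0.3]
finger_gap: 42.7
```

```bash
python3 go.py 434.3 -147.6 35.5 75; python3 look.py w5 wrist
```

```text
t 5.0 p [ 437.1 -142.4   50.7] rot [179.85  -0.21  76.31] F [-0.2  0.2 -0.3] gap 42.7
tool offset [-5.7 -1.5 15.2] dist 16.3
rotvec [ 0.15 -0.21  1.31]
after turning [-5.7 -1.3 15.2]
scale 1.484375
```

View pics/w5.png

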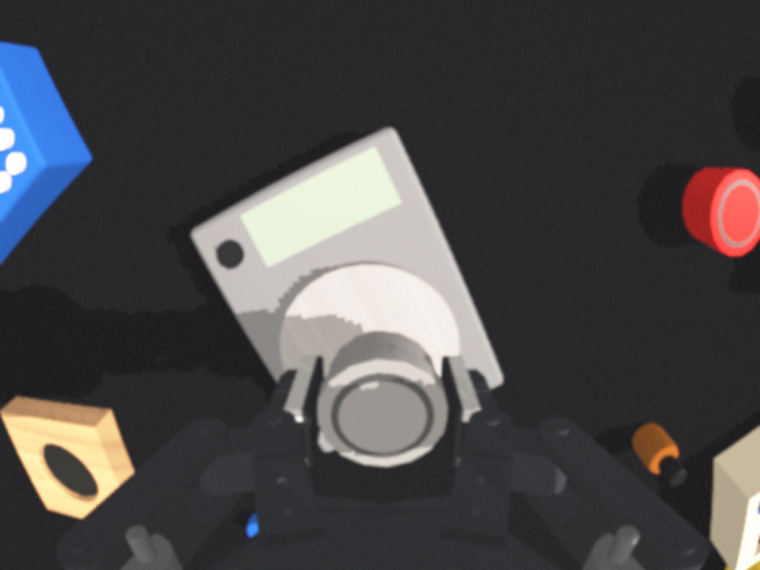

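{"op": "jog_arm", "data": {
  "offset": [
    [-4, -1, 3],
    [0, 0, 2],
    [0, 0, 0],
    [0, 0, 0]
  ],
  "delta_rot": [
    [0, 0, 0],
    [0, 0, 0],
    [0, 0, 0],
    [0, 0, 0]
  ],
  "jaw": [40, 40, 40, 40]
}}

```text
time: 5.45
tool_pos: [437.4, -147.7, 48.8]
tcp_rot: [179.5, -0.1, 76.3]
ft_force: [-0.7, 0.3, -0.5]
finger_gap: 43.1
```

```bash
python3 go.py 434.3 -147.6 35.5 75; python3 go.py |head -1; python3 -c "
from bench import monitor
import time
for i in range(3): print(monitor.sense()['tool_pos'])"; python3 - <<'E'
from fit import *
m=cams.camera_model("wrist");print("tin now at", fray((382/1.484,416/1.484),m,61))
E
```

```text
t 5.45 p [ 437.4 -147.7   48.8] rot [ 1.7952e+02 -1.4000e-01  7.6290e+01] F [-0.7  0.3 -0.5] gap 43.1
tool offset [-0.7 -3.2 13.3] dist 13.7
rotvec [ 0.48 -0.15  1.29]
after turning [-0.7 -3.1 13.3]
t 5.45 p [ 437.4 -147.7   48.8] rot [ 1.7952e+02 -1.4000e-01  7.6290e+01] F [-0.7  0.3 -0.5] gap 43.1
[ 437.44381398 -147.67706938   48.83601452]
[ 437.44381398 -147.67706938   48.83601452]
[ 437.44381398 -147.67706938   48.83601452]
tin now at [[ 447.  -149.7]]
```

```bash
python3 - <<'E'
from fit import *
m=cams.camera_model("wrist");print("tin now at", fray((382/1.484,416/1.484),m,68))
m=np.load("pics/w5.npz")
K=1/1.484
print("tin in w5",fray((382*K,416*K),m,69.5),"pan left/right/top px",fray([(280*K,340*K),(460*K,340*K),(365*K,263*K)],m,28))
m=np.load("pics/w4.npz")
print("pan w4",fray([(322*K,322*K),(462*K,320*K),(392*K,252*K)],m,28))
E
```

```text
tin now at [[ 442.1 -148.6]]
tin in w5 [[ 442.1 -143.4]] pan left/right/top px [[ 423.3 -182.9]
 [ 441.3 -109.3]
 [ 399.6 -139.6]]
pan w4 [[ 429.2 -185.5]
 [ 447.3 -110.2]
 [ 400.6 -138.7]]
```

{"op": "jog_arm", "data": {
  "offset": [
    [0, -3, 5],
    [0, -1, 4],
    [0, 0, 0],
    [0, 0, 0]
  ],
  "delta_rot": [
    [0.4, 0, 0],
    [0, 0, 0],
    [0, 0, 0],
    [0, 0, 0]
  ],
  "jaw": [40, 40, 40, 40]
}}

```text
time: 5.85
tool_pos: [433.2, -146.8, 39.1]
tcp_rot: [179.9, -0.1, 76.3]
ft_force: [0.1, 0.9, -0.1]
finger_gap: 42.9
```

```bash
python3 go.py 433.5 -147.2 35 75
```

```text
t 5.85 p [ 433.2 -146.8   39.1] rot [ 1.7995e+02 -1.4000e-01  7.6260e+01] F [ 0.1  0.9 -0.1] gap 42.9
tool offset [-0.3  0.4  4.1] dist 4.1
rotvec [ 0.05 -0.14  1.26]
after turning [-0.3  0.4  4.1]
```

{"op": "jog_arm", "data": {
  "offset": [
    [0, 0, 3],
    [0, 0, 1],
    [0, 0, 0],
    [0, 0, 0]
  ],
  "delta_rot": [
    [0, 0, 0],
    [0, 0, 0],
    [0, 0, 0],
    [0, 0, 0]
  ],
  "jaw": [40, 40, 40, 40]
}}

```text
time: 6.25
tool_pos: [433.1, -146.7, 34.6]
tcp_rot: [180.0, -0.1, 76.3]
ft_force: [0.5, 0.3, -1.1]
finger_gap: 42.7
```

```bash
python3 go.py 433.5 -147.2 35 75
```

```text
t 6.25 p [ 433.1 -146.7   34.6] rot [ 1.7997e+02 -1.5000e-01  7.6270e+01] F [ 0.5  0.3 -1.1] gap 42.7
tool offset [-0.4  0.5 -0.4] dist 0.7
rotvec [ 0.03 -0.15  1.27]
after turning [-0.4  0.5 -0.4]
```

{"op": "jog_arm", "data": {
  "offset": [
    [0, 0, 1],
    [0, 0, 0],
    [0, 0, 0]
  ],
  "delta_rot": [
    [0, 0, 0],
    [0, 0, 0],
    [0, 0, 0]
  ],
  "jaw": [40, 40, 40]
}}

```text
time: 6.55
tool_pos: [433.3, -146.8, 33.7]
tcp_rot: [179.9, -0.1, 76.3]
ft_force: [-0.3, -0.8, -0.5]
finger_gap: 42.5
```

{"op": "jog_arm", "data": {
  "offset": [
    [0, 0, 1],
    [0, 0, 0],
    [0, 0, 0]
  ],
  "delta_rot": [
    [0, 0, 0],
    [0, 0, 0],
    [0, 0, 0]
  ],
  "jaw": [40, 40, 40]
}}

```text
time: 6.85
tool_pos: [433.4, -146.8, 32.7]
tcp_rot: [179.9, -0.1, 76.3]
ft_force: [0.1, -0.6, -1.3]
finger_gap: 43.2
```

```bash
python3 look.py s5 side 190 210 110 85; python3 look.py t5 scene 110 160 110 85
```

```text
scale 6.823529411764706
scale 6.823529411764706
```

View pics/s5.png

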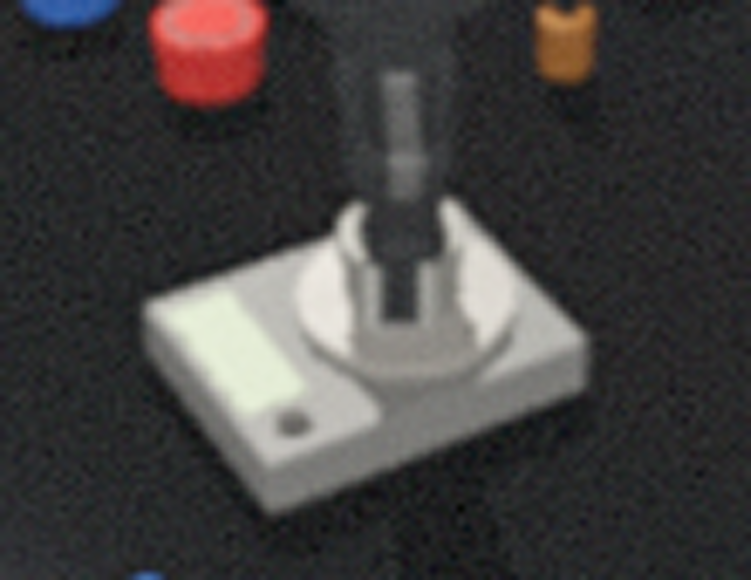

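View pics/t5.png

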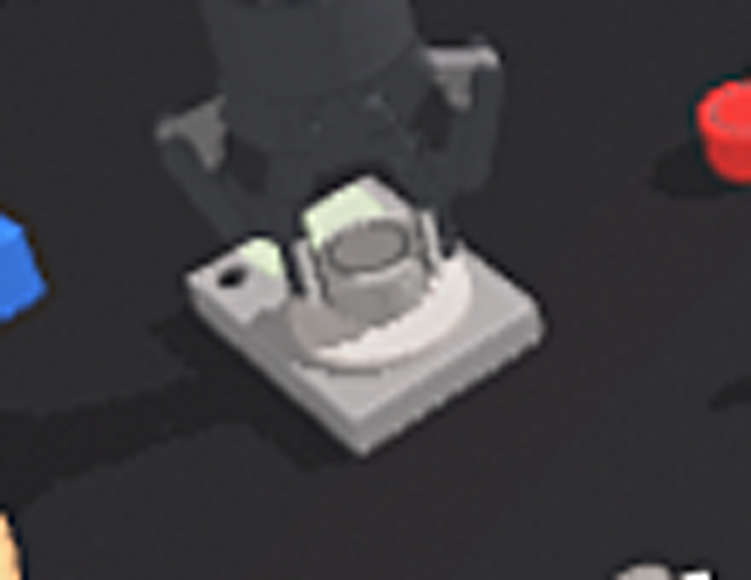

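{"op": "jog_arm", "data": {
  "offset": [
    [0, 0, 1],
    [0, 0, 0],
    [0, 0, 0]
  ],
  "delta_rot": [
    [0, 0, 0],
    [0, 0, 0],
    [0, 0, 0]
  ],
  "jaw": [40, 40, 40]
}}

```text
time: 7.25
tool_pos: [433.4, -146.8, 31.7]
tcp_rot: [179.9, -0.1, 76.3]
ft_force: [0.2, 0.8, -1.0]
finger_gap: 42.5
```

{"op": "jog_arm", "data": {
  "offset": [
    [0, 0, 1],
    [0, 0, 0],
    [0, 0, 0]
  ],
  "delta_rot": [
    [0, 0, 0],
    [0, 0, 0],
    [0, 0, 0]
  ],
  "jaw": [40, 40, 40]
}}

```text
time: 7.55
tool_pos: [433.9, -146.9, 31.4]
tcp_rot: [179.9, -0.1, 76.3]
ft_force: [-0.3, 0.6, -1.0]
finger_gap: 42.7
```

```bash
cat > zc.py <<'E'
import sys
from fit import *
x,y,rad,z0,z1=map(float,sys.argv[1:6])
for n in["scene","side"]:
    im,d=cams.snapshot(n);W=cloud(n,d,cams.camera_model(n))
    o=sl(W,(x,y),rad,z0,z1)
    if o is None: print(n,None);continue
    P,M=o; print(n,len(P),"z",np.percentile(P[:,2],[5,50,95]),"rect",rect(P),"mean",P.mean(0))
E
python3 zc.py 438 -148 18 46 75
```

```text
scene 82 z [53.1 54.8 56.7] rect [ 438.  -147.6   31.7   33.1   22.1] mean [ 438.3 -148.5   54.9]
side 7 z [52.7 53.9 55.5] rect [ 453.4 -154.2   14.1    2.4   71.1] mean [ 452.7 -154.7   54.1]
```

{"op": "jog_arm", "data": {
  "offset": [
    [0, 0, 0.5],
    [0, 0, 0],
    [0, 0, 0],
    [0, 0, 0],
    [0, 0, 0],
    [0, 0, -20],
    [0, 0, -45],
    [0, 0, -45],
    [0, 0, 0]
  ],
  "delta_rot": [
    [0, 0, 0],
    [0, 0, 0],
    [0, 0, 0],
    [0, 0, 0],
    [0, 0, 0],
    [0, 0, 0],
    [0, 0, 0],
    [0, 0, 0],
    [0, 0, 0]
  ],
  "jaw": [40, 55, 62, 70, 70, 70, 70, 70, 70]
}}

```text
time: 8.55
tool_pos: [431.6, -146.3, 142.4]
tcp_rot: [-179.8, -0.2, 76.3]
ft_force: [1.2, -0.2, 0.7]
finger_gap: 59.3
```

```bash
python3 go.py 685 -147.5 140 75;python3 zc.py 438 -148 35 46 75;python3 zc.py 438 -148 35 26 31; python3 zc.py 684 -147 60 37 43.5; python3 zc.py 685 -147 25 62 71.5;python3 zc.py 685 -147 25 80 90; python3 zc.py 465 148 60 37 43.5
```

```text
t 8.55 p [ 431.6 -146.3  142.4] rot [-179.8    -0.2    76.26] F [ 1.2 -0.2  0.7] gap 59.3
tool offset [ 59.  246.4   1.7] dist 253.4
rotvec [-0.21 -0.2   1.26]
after turning [ 64.4 245.1   2.4]
scene 153 z [48.  54.1 56.2] rect [ 438.9 -144.7   41.6   43.    63.2] mean [ 441.6 -146.7   53.5]
side 209 z [48.  53.8 55.5] rect [ 437.7 -149.5   43.4   40.2   71.7] mean [ 436.5 -152.6   53.1]
scene 150 z [26.5 28.1 30.1] rect [ 442.2 -149.9   66.6   57.9   68.5] mean [ 447.3 -152.9   28.2]
side 215 z [26.5 27.8 29.8] rect [ 436.4 -152.9   59.3   69.3   71.6] mean [ 435.  -157.9   27.9]
scene 353 z [38.2 40.1 42.3] rect [ 684.5 -145.9   63.9   65.4   81.7] mean [ 691.9 -150.4   40.2]
side 252 z [37.6 39.8 41.4] rect [ 683.5 -148.7   65.2   65.6   82.8] mean [ 677.1 -157.5   39.6]
scene 106 z [64.  68.3 70.6] rect [ 689.2 -146.1   34.4   30.1   69.5] mean [ 692.1 -147.6   68. ]
side 90 z [62.9 68.1 70.7] rect [ 682.3 -152.    29.2   33.1   58.3] mean [ 680.6 -154.2   67.7]
scene 55 z [80.7 82.6 84.6] rect [ 686.9 -146.    19.1   21.6   62.3] mean [ 687.  -145.5   82.7]
side 35 z [80.3 82.  84.1] rect [ 685.  -148.3   19.7   20.     3.2] mean [ 684.  -149.3   82.1]
scene 248 z [37.7 39.9 42.2] rect [466.7 147.2  79.5  50.8  74.4] mean [468.4 146.3  39.9]
side 223 z [37.8 39.6 41.4] rect [465.9 143.3  78.5  47.7  75.1] mean [464.9 140.5  39.6]
```

```bash
python3 - <<'E'
from fit import *
for n in["scene","side"]:
    im,d=cams.snapshot(n);W=cloud(n,d,cams.camera_model(n))
    P=W[(W[...,2]>15)&(np.hypot(W[...,0]-684,W[...,1]+147)<170)&(np.hypot(W[...,0]-684,W[...,1]+147)>52)]
    H,a,b=np.histogram2d(P[:,0],P[:,1],bins=[np.arange(510,860,30),np.arange(-320,30,30)]);print(H.astype(int)); print(a,b,P[:,2].max())
E
```

```text
[[  0   0   0   0   0   0   0   0   0   0   0]
 [  0   0   0   0   0   0   0   0   0   0   0]
 [  0   0   0   0   0   0   0   0   0   0   0]
 [  0   0   0   0   0   0   0   0   0   0   0]
 [  0   0   0   0   0   0   0   0   0   0   0]
 [  0   0   0   0   0   0   0   0   0   0   0]
 [  0   0   0   0   0   0   0   0   0   0   0]
 [  0   0   0   0   0   0   0   0   0   0   0]
 [  0   6  12   8   8   4   0   0   0   0   0]
 [  0  88 167 159 164 103   0   0   0   0   0]
 [  0   0  83 190 190 116   0   0   0   0   0]]
[510 540 570 600 630 660 690 720 750 780 810 840] [-320 -290 -260 -230 -200 -170 -140 -110  -80  -50  -20   10] 107.69253714494016
[[  0   0   0   0   0   0   0   0   0   0   0]
 [  0   0   0   0   0   0   0   0   0   0   0]
 [  0   0   0   0   0   0   0   0   0   0   0]
 [  0   0   0   0   0   0   0   0   0   0   0]
 [  0   0   0   0   0   0   0   0   0   0   0]
 [  0   0   0   0   0   0   0   0   0   0   0]
 [  0   0   0   0   0   0   0   0   0   0   0]
 [  0   0   0   0   0   0   0   0   0   0   0]
 [  0 284 264 240 235  97   0   0   0   0   0]
 [  0  62 119 105  88  36   0   0   0   1   0]
 [  0   0  37  69  66  29   0   0   0   2   0]]
[510 540 570 600 630 660 690 720 750 780 810 840] [-320 -290 -260 -230 -200 -170 -140 -110  -80  -50  -20   10] 106.94902468591374
```

{"op": "jog_arm", "data": {
  "offset": [
    [8, 30, 0],
    [10, 42, 0],
    [10, 42, 0],
    [10, 42, 0],
    [10, 42, 0],
    [8, 30, 0],
    [2, 8, 0],
    [0, 0, 0],
    [0, 0, 0]
  ],
  "delta_rot": [
    [0, 0, 0],
    [0, 0, 0],
    [0, 0, 0],
    [0, 0, 0],
    [0, 0, 0],
    [0, 0, 0],
    [0, 0, 0],
    [0, 0, 0],
    [0, 0, 0]
  ],
  "jaw": [70, 70, 70, 70, 70, 70, 70, 70, 70]
}}

```text
time: 10.15
tool_pos: [679.3, -143.8, 128.6]
tcp_rot: [-179.1, -0.3, 76.2]
ft_force: [-0.2, 0.6, -0.1]
finger_gap: 60.0
```

```bash
python3 go.py 685.7 -147.3 110 82; python3 look.py w6 wrist
```

```text
t 10.15 p [ 679.3 -143.8  128.6] rot [-179.1   -0.3   76.2] F [-0.2  0.6 -0.1] gap 60.0
tool offset [-2.   7.4 18.4] dist 20.0
rotvec [-0.89 -0.34 -5.8 ]
after turning [-2.6  6.8 18.6]
scale 1.484375
```

View pics/w6.png

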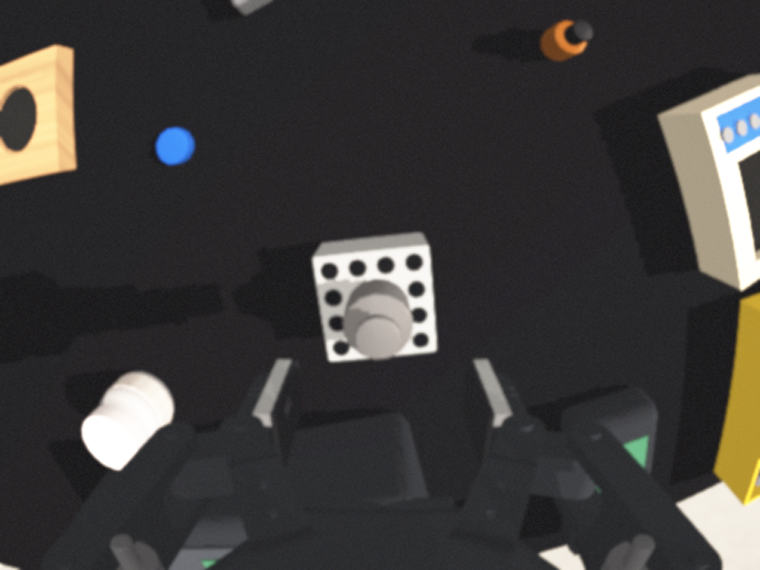

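{"op": "jog_arm", "data": {
  "offset": [
    [-2.5, 7, 6],
    [0, 0, 8],
    [0, 0, 0],
    [0, 0, 0]
  ],
  "delta_rot": [
    [-0.9, -0.3, -5.8],
    [0, 0, 0],
    [0, 0, 0],
    [0, 0, 0]
  ],
  "jaw": [70, 70, 70, 70]
}}

```text
time: 10.6
tool_pos: [682.4, -148.2, 114.8]
tcp_rot: [-180.0, -0.0, 81.8]
ft_force: [0.0, -0.0, 1.3]
finger_gap: 59.9
```

```bash
python3 go.py 685.7 -147.3 48 82; python3 - <<'E'
from fit import *
m=np.load("pics/w6.npz");K=1/1.484
print(fray((377*K,337*K),m,84))
E
```

```text
t 10.6 p [ 682.4 -148.2  114.8] rot [-1.7996e+02 -5.0000e-02  8.1800e+01] F [ 0.  -0.   1.3] gap 59.9
tool offset [ 1.3  3.1 66.8] dist 66.9
rotvec [-0.04 -0.05 -0.2 ]
after turning [ 1.4  3.1 66.8]
[[ 682.6 -146.4]]
```

{"op": "jog_arm", "data": {
  "offset": [
    [1, 2, 25],
    [0, 0, 25],
    [0, 0, 8],
    [0, 0, 0],
    [0, 0, 0]
  ],
  "delta_rot": [
    [0, 0, 0],
    [0, 0, 0],
    [0, 0, 0],
    [0, 0, 0],
    [0, 0, 0]
  ],
  "jaw": [70, 70, 70, 70, 70]
}}

```text
time: 11.1
tool_pos: [685.2, -147.9, 59.4]
tcp_rot: [179.8, -0.0, 81.4]
ft_force: [-0.1, 0.4, -0.7]
finger_gap: 59.6
```

```bash
python3 go.py 685 -147.3 48 82;  python3 look.py w7 wrist 120 120 280 210
```

```text
t 11.1 p [ 685.2 -147.9   59.4] rot [ 1.7984e+02 -3.0000e-02  8.1400e+01] F [-0.1  0.4 -0.7] gap 59.6
tool offset [ 0.6 -0.3 11.4] dist 11.4
rotvec [ 0.16 -0.03 -0.6 ]
after turning [ 0.6 -0.2 11.4]
scale 2.7142857142857144
```

View pics/w7.png

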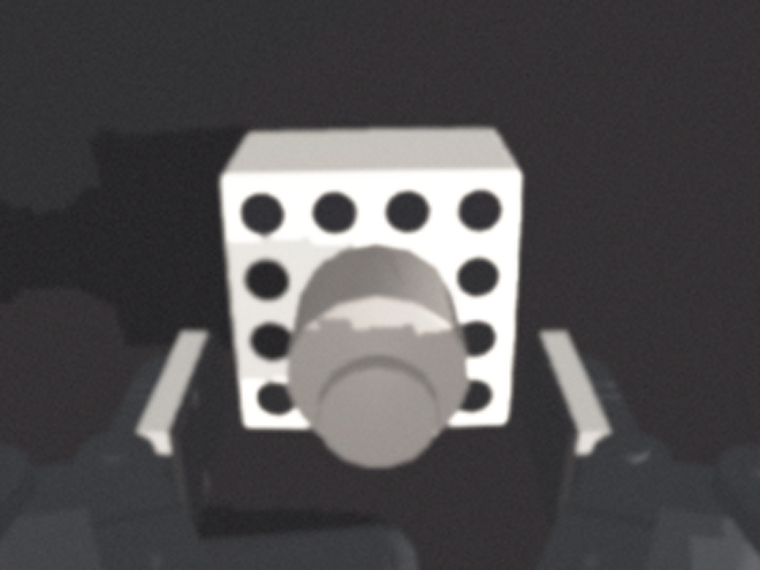

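{"op": "jog_arm", "data": {
  "offset": [
    [0, 0, 6],
    [0, 0, 4],
    [0, 0, 0],
    [0, 0, 0],
    [0, 0, 0],
    [0, 0, 0],
    [0, 0, 0],
    [0, 0, 0],
    [0, 0, 0]
  ],
  "delta_rot": [
    [0, 0, -0.5],
    [0, 0, 0],
    [0, 0, 0],
    [0, 0, 0],
    [0, 0, 0],
    [0, 0, 0],
    [0, 0, 0],
    [0, 0, 0],
    [0, 0, 0]
  ],
  "jaw": [70, 70, 70, 50, 35, 30, 30, 30, 30],
  "newtons": 50
}}

```text
time: 12.05
tool_pos: [687.6, -148.6, 53.1]
tcp_rot: [179.5, 0.0, 81.9]
ft_force: [1.1, -0.0, -0.1]
finger_gap: 33.6
```

```bash
python3 go.py 685 -147.3 48 82
```

```text
t 12.05 p [ 687.6 -148.6   53.1] rot [1.795e+02 1.000e-02 8.192e+01] F [ 1.1 -0.  -0.1] gap 33.6
tool offset [ 0.9 -2.8  5. ] dist 5.8
rotvec [ 0.5   0.01 -0.08]
after turning [ 0.9 -2.8  5.1]
```

{"op": "jog_arm", "data": {
  "offset": [
    [0, 0, -10],
    [0, 0, -30],
    [0, 0, -30],
    [0, 0, 0],
    [0, 0, 0]
  ],
  "delta_rot": [
    [0, 0, 0],
    [0, 0, 0],
    [0, 0, 0],
    [0, 0, 0],
    [0, 0, 0]
  ],
  "jaw": [30, 30, 30, 30, 30]
}}

```text
time: 12.55
tool_pos: [685.3, -148.0, 124.4]
tcp_rot: [179.8, -0.0, 81.9]
ft_force: [-0.7, 0.3, -1.8]
finger_gap: 33.9
```

```bash
python3 go.py 491.7 -371.5 130 82;  python3 look.py w8 wrist 120 120 280 210
```

```text
t 12.55 p [ 685.3 -148.   124.4] rot [ 1.7976e+02 -2.0000e-02  8.1920e+01] F [-0.7  0.3 -1.8] gap 33.9
tool offset [-248.5 -160.2   -6.4] dist 295.7
rotvec [ 0.24 -0.02 -0.08]
after turning [-248.3 -160.6   -5.6]
scale 2.7142857142857144
```

View pics/w8.png

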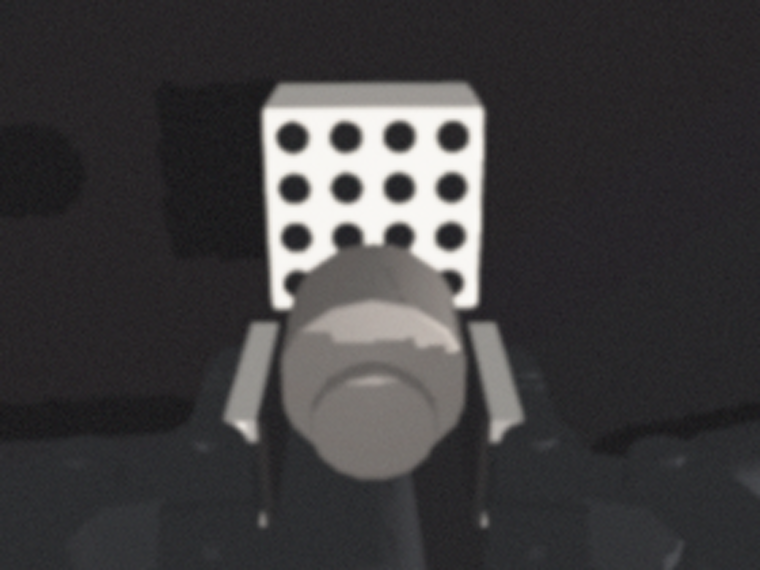

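{"op": "jog_arm", "data": {
  "offset": [
    [-22, -15, -2],
    [-36, -23, -2],
    [-36, -23, -2],
    [-36, -23, 0],
    [-36, -23, 0],
    [-36, -23, 0],
    [-28, -18, 0],
    [-12, -8, 0],
    [0, 0, 0],
    [0, 0, 0]
  ],
  "delta_rot": [
    [0, 0, 0],
    [0, 0, 0],
    [0, 0, 0],
    [0, 0, 0],
    [0, 0, 0],
    [0, 0, 0],
    [0, 0, 0],
    [0, 0, 0],
    [0, 0, 0],
    [0, 0, 0]
  ],
  "jaw": [30, 30, 30, 30, 30, 30, 30, 30, 30, 30]
}}

```text
time: 13.6
tool_pos: [485.1, -367.3, 115.2]
tcp_rot: [-179.4, -0.5, 82.1]
ft_force: [-0.3, 0.4, -0.7]
finger_gap: 33.9
```

```bash
python3 - <<'E'
from fit import *
m=np.load("pics/w8.npz")
print("weight - tcp at lift",fray((258.2,276.6),m,155)-np.array([685.3,-148]))
E
python3 go.py 491.7 -371.5 80 82;  python3 look.py w9 wrist
```

```text
weight - tcp at lift [[-5.2  1.4]]
t 13.6 p [ 485.1 -367.3  115.2] rot [-179.37   -0.54   82.08] F [-0.3  0.4 -0.7] gap 33.9
tool offset [-3.6  7.5 35.1] dist 36.1
rotvec [-0.63 -0.54  0.08]
after turning [-3.2  7.2 35.2]
scale 1.484375
```

View pics/w9.png

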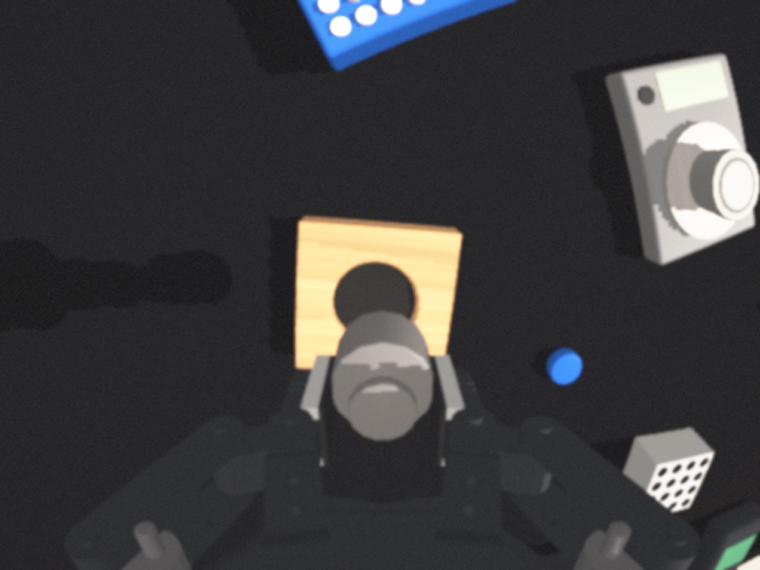

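```bash
python3 - <<'E'
from fit import *
m=np.load("pics/w9.npz");K=1/1.484
d=m["d"]
print("depth at knob",d[int(408*K),int(383*K)], "body top",d[int(355*K),int(383*K)])
for z in(146,148): print(fray((383*K,408*K),m,z))
print("recess L,R,top at z20",fray([(334*K,303*K),(416*K,303*K),(375*K,262*K)],m,20))
# 3D from wrist depth
T=np.linalg.inv(m["camera_from_world"]);Km=m["K"]
def p3(u,v):
    a=np.array([(u-Km[0,2])/Km[0,0],(v-Km[1,2])/Km[1,1]]);th=np.linalg.norm(a);D=np.r_[a*np.sin(th)/th,np.cos(th)];D/=D[2]
    return (T[:3,:3]@(D*d[int(v),int(u)])+T[:3,3])
print(p3(383*K,420*K),p3(383*K,345*K),p3(330*K,250*K))
E
```

```text
depth at knob 129.54861 body top 140.75612
[[ 479.3 -366.2]]
[[ 478. -366.]]
recess L,R,top at z20 [[ 486.6 -394.1]
 [ 493.4 -347.2]
 [ 465.9 -367.1]]
[ 483.2 -366.7  146.9] [ 464.6 -363.9  132.3] [ 455.2 -390.9   20.9]
```

```bash
python3 go.py 496 -372 60 82
```

```text
t 13.65 p [ 485.2 -367.1  115.1] rot [-179.36   -0.53   82.11] F [ 0.1  0.1 -2.4] gap 33.3
tool offset [-3.9 12.  55. ] dist 56.4
rotvec [-0.64 -0.53  0.12]
after turning [-3.4 11.4 55.1]
```

{"op": "jog_arm", "data": {
  "offset": [
    [-3, 9, 20],
    [0, 0, 25],
    [0, 0, 8],
    [0, 0, 0],
    [0, 0, 0]
  ],
  "delta_rot": [
    [-0.6, -0.5, 0],
    [0, 0, 0],
    [0, 0, 0],
    [0, 0, 0],
    [0, 0, 0]
  ],
  "jaw": [30, 30, 30, 30, 30]
}}

```text
time: 14.15
tool_pos: [499.1, -366.1, 61.5]
tcp_rot: [179.9, -0.1, 82.5]
ft_force: [0.5, -1.0, -1.3]
finger_gap: 33.4
```

```bash
python3 go.py 496 -372 28 82
```

```text
t 14.15 p [ 499.1 -366.1   61.5] rot [ 1.7991e+02 -6.0000e-02  8.2550e+01] F [ 0.5 -1.  -1.3] gap 33.4
tool offset [-6.3 -2.4 33.5] dist 34.1
rotvec [ 0.09 -0.06  0.55]
after turning [-6.2 -2.3 33.5]
```

{"op": "jog_arm", "data": {
  "offset": [
    [-4, -2, 8],
    [-2, 0, 8],
    [0, 0, 4],
    [0, 0, 0],
    [0, 0, 0]
  ],
  "delta_rot": [
    [0, 0, 0],
    [0, 0, 0],
    [0, 0, 0],
    [0, 0, 0],
    [0, 0, 0]
  ],
  "jaw": [30, 30, 30, 30, 30]
}}

```text
time: 14.65
tool_pos: [497.9, -373.4, 43.0]
tcp_rot: [179.7, 0.1, 82.6]
ft_force: [-0.5, 0.3, -0.9]
finger_gap: 33.5
```

```bash
python3 go.py 496 -372 28 82;python3 look.py w10 wrist
```

```text
t 14.65 p [ 497.9 -373.4   43. ] rot [1.7969e+02 8.0000e-02 8.2570e+01] F [-0.5  0.3 -0.9] gap 33.5
tool offset [ 1.2 -2.2 15. ] dist 15.2
rotvec [0.31 0.08 0.57]
after turning [ 1.1 -2.1 15. ]
scale 1.484375
```

View pics/w10.png

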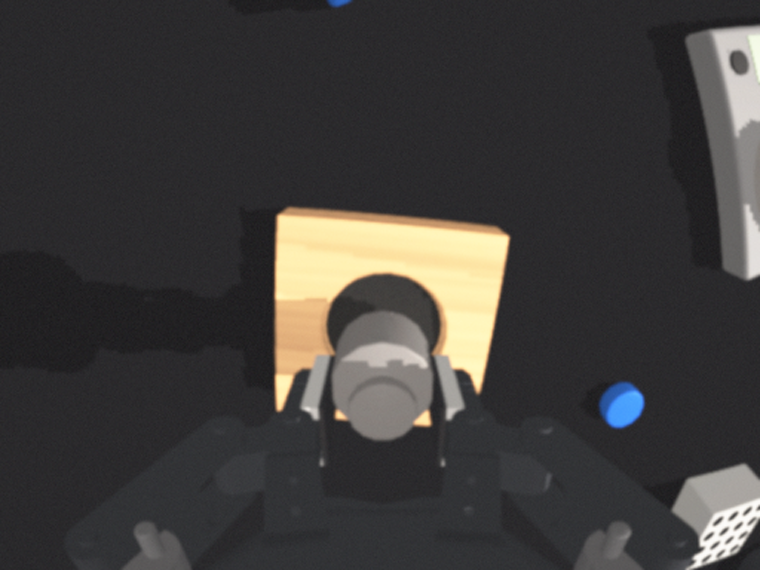

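Weight (382,408) is over the recess (385,330), well lined up. Lowering with small correction.

{"op": "jog_arm", "data": {
  "offset": [
    [1, -2, 5],
    [0, 0, 4],
    [0, 0, 2],
    [0, 0, 0],
    [0, 0, 0]
  ],
  "delta_rot": [
    [0.3, 0, 0],
    [0, 0, 0],
    [0, 0, 0],
    [0, 0, 0],
    [0, 0, 0]
  ],
  "jaw": [30, 30, 30, 30, 30]
}}

```text
time: 15.2
tool_pos: [496.0, -372.1, 31.4]
tcp_rot: [180.0, 0.1, 82.6]
ft_force: [0.6, -0.7, -2.0]
finger_gap: 33.6
```

```bash
python3 go.py 496 -372 28 82;python3 zc.py 491 -371 18 47 80; python3 look.py s10 side 255 260 110 85
```

```text
t 15.2 p [ 496.  -372.1   31.4] rot [1.800e+02 1.000e-01 8.257e+01] F [ 0.6 -0.7 -2. ] gap 33.6
tool offset [ 0.1 -0.1  3.4] dist 3.4
rotvec [0.   0.1  0.57]
after turning [ 0.1 -0.1  3.4]
scene 113 z [47.6 59.1 67.2] rect [ 495.  -372.5   31.7   25.7   77.5] mean [ 496.2 -372.3   56.8]
side 106 z [47.4 59.4 70.4] rect [ 486.3 -368.9   35.7   13.2   64.9] mean [ 488.4 -366.8   57.7]
scale 6.823529411764706
```

View pics/s10.png

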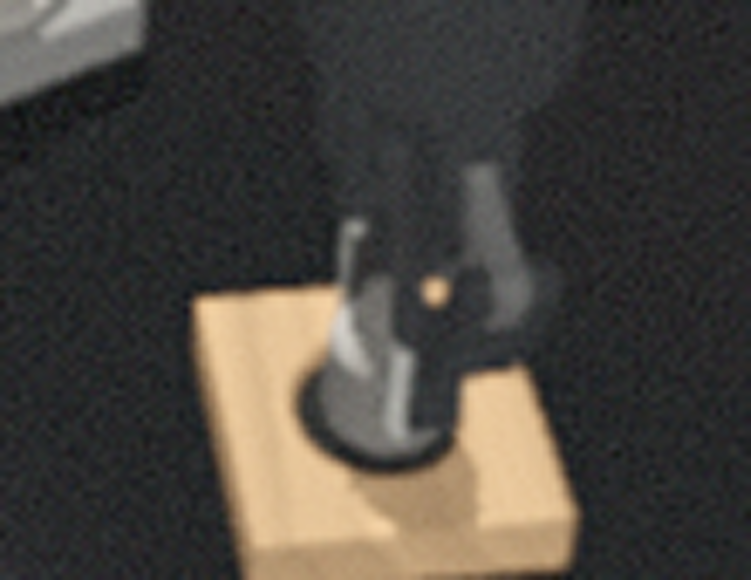

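Weight is entering the recess (360,410 in the crop). Lower the last 3 mm gently.

{"op": "jog_arm", "data": {
  "offset": [
    [0, 0, 2],
    [0, 0, 0],
    [0, 0, 0]
  ],
  "delta_rot": [
    [0, 0, 0],
    [0, 0, 0],
    [0, 0, 0]
  ],
  "jaw": [30, 30, 30]
}}

```text
time: 15.65
tool_pos: [496.4, -372.5, 29.8]
tcp_rot: [180.0, 0.1, 82.6]
ft_force: [-0.4, -0.5, -1.5]
finger_gap: 33.4
```

{"op": "jog_arm", "data": {
  "offset": [
    [0, 0, 1],
    [0, 0, 0],
    [0, 0, 0]
  ],
  "delta_rot": [
    [0, 0, 0],
    [0, 0, 0],
    [0, 0, 0]
  ],
  "jaw": [30, 30, 30]
}}

```text
time: 15.95
tool_pos: [496.4, -372.5, 28.8]
tcp_rot: [179.9, 0.1, 82.6]
ft_force: [-0.1, 0.0, -1.7]
finger_gap: 33.7
```

{"op": "jog_arm", "data": {
  "offset": [
    [0, 0, 1],
    [0, 0, 0],
    [0, 0, 0]
  ],
  "delta_rot": [
    [0, 0, 0],
    [0, 0, 0],
    [0, 0, 0]
  ],
  "jaw": [30, 30, 30]
}}

```text
time: 16.25
tool_pos: [496.6, -372.7, 28.2]
tcp_rot: [179.9, 0.2, 82.6]
ft_force: [-0.9, -0.6, -1.6]
finger_gap: 33.4
```

{"op": "jog_arm", "data": {
  "offset": [
    [0, 0, 1],
    [0, 0, 0],
    [0, 0, 0]
  ],
  "delta_rot": [
    [0, 0, 0],
    [0, 0, 0],
    [0, 0, 0]
  ],
  "jaw": [30, 30, 30]
}}

```text
time: 16.55
tool_pos: [496.7, -372.9, 28.2]
tcp_rot: [179.9, 0.2, 82.6]
ft_force: [-0.4, 0.2, -2.0]
finger_gap: 33.4
```

{"op": "jog_arm", "data": {
  "offset": [
    [0, 0, 1],
    [0, 0, 0],
    [0, 0, 0]
  ],
  "delta_rot": [
    [0, 0, 0],
    [0, 0, 0],
    [0, 0, 0]
  ],
  "jaw": [30, 30, 30]
}}

```text
time: 16.85
tool_pos: [496.8, -373.0, 28.1]
tcp_rot: [179.9, 0.2, 82.6]
ft_force: [-0.3, 0.4, -0.2]
finger_gap: 33.4
```

```bash
python3 zc.py 491 -371 14 54 80
```

```text
scene 50 z [55.1 57.4 59.5] rect [ 496.3 -370.2   20.5   18.3   63.4] mean [ 495.8 -370.1   57.4]
side 33 z [55.7 57.1 59. ] rect [ 488.7 -371.1   17.7    9.1   56.3] mean [ 488.8 -372.2   57.2]
```

{"op": "jog_arm", "data": {
  "offset": [
    [0, 0, 0],
    [0, 0, 0],
    [0, 0, 0],
    [0, 0, 0],
    [0, 0, -10],
    [0, 0, -40],
    [0, 0, -45],
    [0, 0, -10],
    [0, 0, 0]
  ],
  "delta_rot": [
    [0, 0, 0],
    [0, 0, 0],
    [0, 0, 0],
    [0, 0, 0],
    [0, 0, 0],
    [0, 0, 0],
    [0, 0, 0],
    [0, 0, 0],
    [0, 0, 0]
  ],
  "jaw": [40, 55, 65, 70, 70, 70, 70, 70, 70]
}}

```text
time: 17.85
tool_pos: [496.2, -372.2, 137.8]
tcp_rot: [180.0, 0.1, 82.6]
ft_force: [-0.1, 0.1, -0.3]
finger_gap: 60.2
```

```bash
python3 go.py 684 -147.3 130 82;python3 zc.py 491 -371 18 54 80;python3 zc.py 491 -371 25 38 46; python3 look.py w11 wrist
```

```text
t 17.85 p [ 496.2 -372.2  137.8] rot [1.7996e+02 1.3000e-01 8.2570e+01] F [-0.1  0.1 -0.3] gap 60.2
tool offset [247.3 157.1   7.3] dist 293.1
rotvec [0.04 0.13 0.57]
after turning [248.8 154.7   7.8]
scene 53 z [55.  57.3 59.8] rect [ 495.4 -371.2   21.2   18.    48.1] mean [ 496.3 -370.4   57.3]
side 84 z [54.7 56.9 58.7] rect [ 493.8 -374.4   20.4   21.1   63.5] mean [ 493.6 -374.9   56.9]
scene 97 z [39.4 43.1 45.4] rect [ 498.1 -370.3   28.8   35.2    1.3] mean [ 501.4 -370.1   42.9]
side 154 z [39.3 42.9 45.2] rect [ 492.6 -376.5   29.6   35.1   60.2] mean [ 490.6 -379.4   42.7]
scale 1.484375
```

View pics/w11.png

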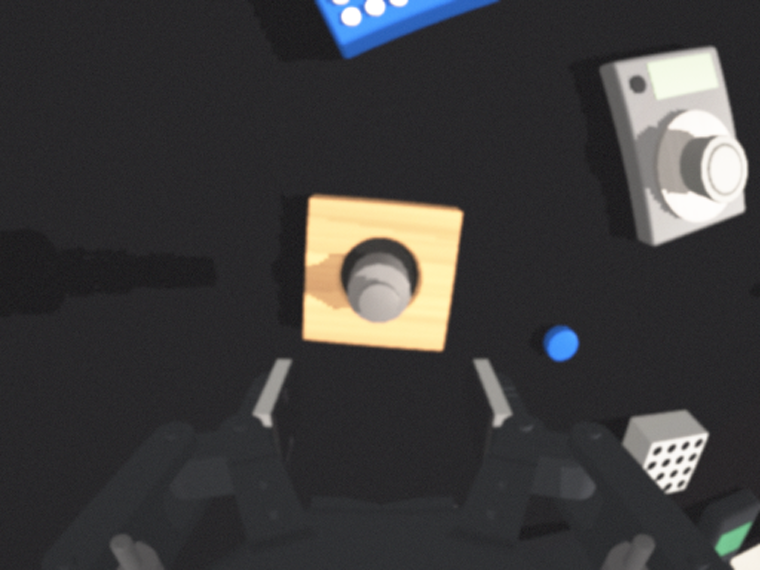

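{"op": "jog_arm", "data": {
  "offset": [
    [22, 14, 0],
    [36, 23, 0],
    [36, 23, 0],
    [36, 23, 0],
    [36, 23, 0],
    [36, 23, 0],
    [28, 18, 0],
    [10, 6, 0],
    [0, 0, 0],
    [0, 0, 0]
  ],
  "delta_rot": [
    [0, 0, 0],
    [0, 0, 0],
    [0, 0, 0],
    [0, 0, 0],
    [0, 0, 0],
    [0, 0, 0],
    [0, 0, 0],
    [0, 0, 0],
    [0, 0, 0],
    [0, 0, 0]
  ],
  "jaw": [100, 100, 100, 100, 100, 100, 100, 100, 100, 100]
}}

```text
time: 19.1
tool_pos: [673.7, -142.2, 112.2]
tcp_rot: [-178.1, -0.5, 82.3]
ft_force: [0.1, 0.2, -0.4]
finger_gap: 85.6
```

```bash
python3 go.py 684 -147.3 70 82.3;python3 zc.py 684 -147 60 37 43.5;python3 look.py w12 wrist
```

```text
t 19.1 p [ 673.7 -142.2  112.2] rot [-178.14   -0.48   82.34] F [ 0.1  0.2 -0.4] gap 85.6
tool offset [-4.  12.3 41.8] dist 43.8
rotvec [-1.86 -0.48  0.05]
after turning [-3.7 10.9 42.2]
scene 574 z [38.2 40.2 42.1] rect [ 684.7 -146.    63.8   65.6   81.9] mean [ 685.9 -146.7   40.2]
side 380 z [37.8 39.7 41.6] rect [ 683.4 -148.9   65.7   64.8   82.8] mean [ 682.7 -150.8   39.7]
scale 1.484375
```

View pics/w12.png

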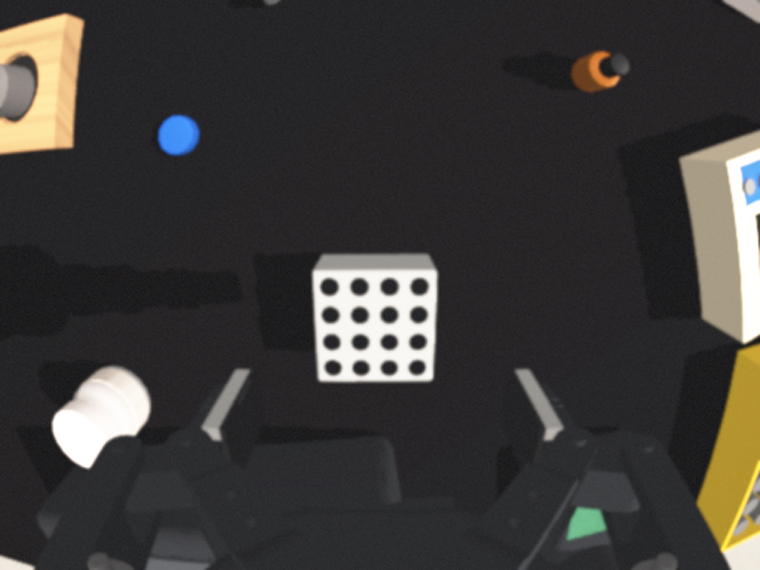

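{"op": "jog_arm", "data": {
  "offset": [
    [-3.5, 10, 8],
    [0, 0, 12],
    [0, 0, 0],
    [0, 0, 0]
  ],
  "delta_rot": [
    [-1.8, -0.5, 0],
    [0, 0, 0],
    [0, 0, 0],
    [0, 0, 0]
  ],
  "jaw": [100, 100, 100, 100]
}}

```text
time: 19.65
tool_pos: [681.1, -152.6, 93.1]
tcp_rot: [180.0, 0.1, 81.9]
ft_force: [-0.7, 0.0, 0.7]
finger_gap: 85.6
```

```bash
python3 go.py 684 -147.3 12 82.3;python3 look.py w13 wrist;  python3 - <<'E'
from fit import *
m=np.load("pics/w12.npz");K=1/1.484
print(fray([(314*K,269*K),(437*K,269*K),(433*K,381*K),(319*K,381*K)],m,40), fray([(314*K,269*K),(437*K,269*K),(433*K,381*K),(319*K,381*K)],m,40).mean(0))
E
```

```text
t 19.65 p [ 681.1 -152.6   93.1] rot [1.7996e+02 6.0000e-02 8.1920e+01] F [-0.7  0.   0.7] gap 85.6
tool offset [ 5.7  2.1 81.1] dist 81.3
rotvec [ 0.04  0.06 -0.38]
after turning [ 5.6  2.2 81.1]
scale 1.484375
[[ 646.3 -173.4]
 [ 655.1 -110.8]
 [ 719.4 -119.1]
 [ 710.5 -182.7]] [ 682.8 -146.5]
```

View pics/w13.png

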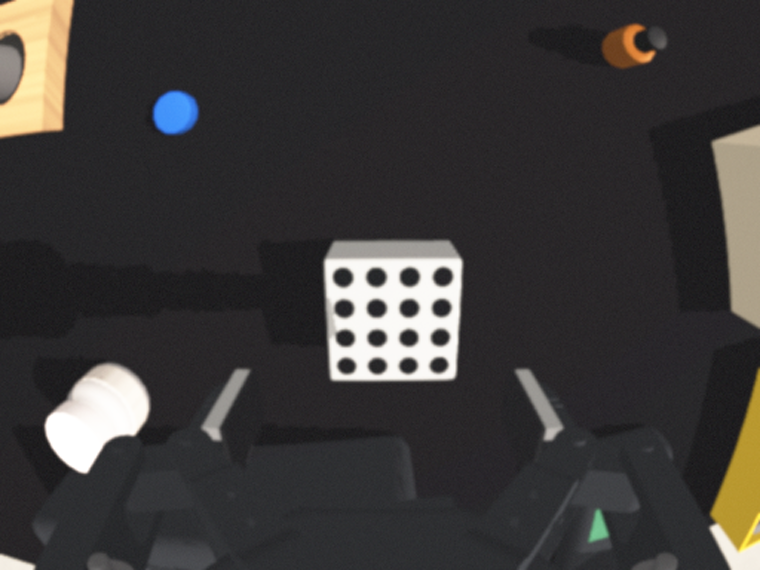

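{"op": "jog_arm", "data": {
  "offset": [
    [4, 2, 15],
    [1, 0, 12],
    [0, 0, 0],
    [0, 0, 0]
  ],
  "delta_rot": [
    [0, 0, -0.4],
    [0, 0, 0],
    [0, 0, 0],
    [0, 0, 0]
  ],
  "jaw": [100, 100, 100, 100]
}}

```text
time: 20.1
tool_pos: [683.5, -147.3, 63.4]
tcp_rot: [-180.0, 0.0, 82.4]
ft_force: [-0.4, 0.0, 1.1]
finger_gap: 85.7
```

```bash
python3 go.py 683.7 -147 12 82.3
```

```text
t 20.1 p [ 683.5 -147.3   63.4] rot [-1.7997e+02  4.0000e-02  8.2360e+01] F [-0.4  0.   1.1] gap 85.7
tool offset [ 0.3  0.2 51.4] dist 51.4
rotvec [-0.03  0.04  0.06]
after turning [ 0.3  0.1 51.4]
```

{"op": "jog_arm", "data": {
  "offset": [
    [0, 0, 15],
    [0, 0, 15],
    [0, 0, 12],
    [0, 0, 5],
    [0, 0, 0],
    [0, 0, 0]
  ],
  "delta_rot": [
    [0, 0, 0],
    [0, 0, 0],
    [0, 0, 0],
    [0, 0, 0],
    [0, 0, 0],
    [0, 0, 0]
  ],
  "jaw": [100, 100, 100, 100, 100, 100]
}}

```text
time: 20.7
tool_pos: [682.6, -146.9, 10.8]
tcp_rot: [-179.8, 0.0, 82.4]
ft_force: [-0.0, 0.2, -0.6]
finger_gap: 85.3
```

```bash
python3 go.py 683.7 -147 10 82.3
```

```text
t 20.7 p [ 682.6 -146.9   10.8] rot [-1.7984e+02  2.0000e-02  8.2380e+01] F [-0.   0.2 -0.6] gap 85.3
tool offset [0.  1.1 0.8] dist 1.4
rotvec [-0.16  0.02  0.08]
after turning [0.  1.1 0.8]
```

{"op": "jog_arm", "data": {
  "offset": [
    [0, 1, 0],
    [0, 0, 0],
    [0, 0, 0],
    [0, 0, 0],
    [0, 0, 0],
    [0, 0, 0],
    [0, 0, 0]
  ],
  "delta_rot": [
    [0, 0, 0],
    [0, 0, 0],
    [0, 0, 0],
    [0, 0, 0],
    [0, 0, 0],
    [0, 0, 0],
    [0, 0, 0]
  ],
  "jaw": [85, 75, 65, 60, 60, 60, 60],
  "newtons": 70
}}

```text
time: 21.4
tool_pos: [684.5, -147.5, 12.3]
tcp_rot: [-180.0, 0.1, 82.4]
ft_force: [-0.2, 0.1, -1.5]
finger_gap: 62.8
```

```bash
python3 go.py 683.7 -147 10 82.3
```

```text
t 21.4 p [ 684.5 -147.5   12.3] rot [-1.7995e+02  5.0000e-02  8.2370e+01] F [-0.2  0.1 -1.5] gap 62.8
tool offset [ 0.4 -0.8  2.3] dist 2.5
rotvec [-0.05  0.05  0.07]
after turning [ 0.4 -0.8  2.3]
```

{"op": "jog_arm", "data": {
  "offset": [
    [0, 0, -10],
    [0, 0, -30],
    [0, 0, -40],
    [0, 0, -25],
    [0, 0, 0],
    [0, 0, 0]
  ],
  "delta_rot": [
    [0, 0, 0],
    [0, 0, 0],
    [0, 0, 0],
    [0, 0, 0],
    [0, 0, 0],
    [0, 0, 0]
  ],
  "jaw": [60, 60, 60, 60, 60, 60]
}}

```text
time: 22.0
tool_pos: [682.3, -146.6, 119.5]
tcp_rot: [-179.6, -0.0, 82.4]
ft_force: [-1.3, 0.7, -4.3]
finger_gap: 62.7
```

```bash
python3 go.py 670 141.8 120 103.2; python3 look.py w14 wrist
```

```text
t 22.0 p [ 682.3 -146.6  119.5] rot [-1.7962e+02 -1.0000e-02  8.2380e+01] F [-1.3  0.7 -4.3] gap 62.7
tool offset [ 2.842e+02 -5.040e+01 -1.000e-01] dist 288.6
rotvec [ -0.37  -0.08 -20.82]
after turning [283.5  53.9  -0.5]
scale 1.484375
```

View pics/w14.png

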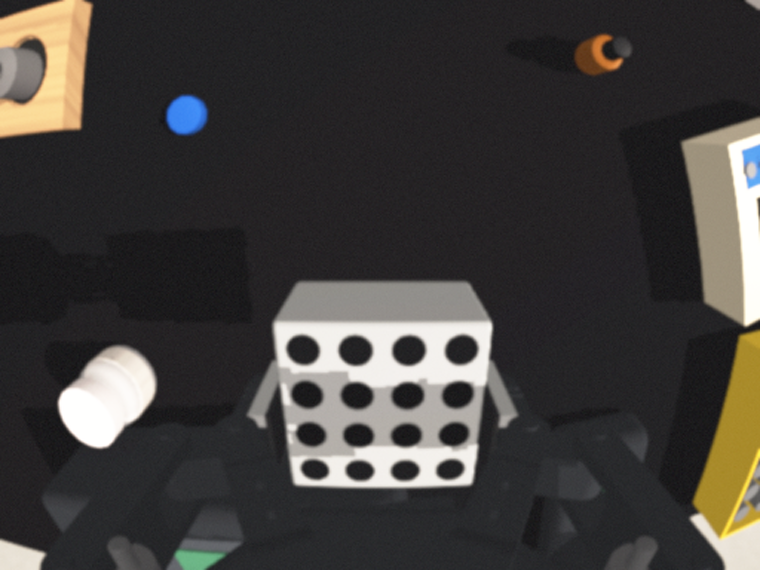

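{"op": "jog_arm", "data": {
  "offset": [
    [22, -4, 0],
    [36, -6.5, 0],
    [36, -6.5, 0],
    [36, -6.5, 0],
    [36, -6.5, 0],
    [36, -6.5, 0],
    [36, -6.5, 0],
    [28, -5, 0],
    [10, -2, 0],
    [0, 0, 0],
    [0, 0, 0]
  ],
  "delta_rot": [
    [0, 0, 0],
    [0, 0, 0],
    [0, 0, 0],
    [0, 0, 0],
    [0, 0, 0],
    [0, 0, 0],
    [0, 0, 0],
    [0, 0, 0],
    [0, 0, -7],
    [0, 0, -7],
    [0, 0, -6.8]
  ],
  "jaw": [60, 60, 60, 60, 60, 60, 60, 60, 60, 60, 60]
}}

```text
time: 23.15
tool_pos: [654.4, 144.0, 91.5]
tcp_rot: [-177.6, -0.6, 103.6]
ft_force: [-0.7, -0.2, -3.9]
finger_gap: 62.5
```

```bash
python3 go.py 670 141.8 100 103.2; python3 look.py w15 wrist; python3 - <<'E'
from fit import *
m=np.load("pics/w14.npz");K=1/1.484
c=fray(np.array([(275,322),(490,322),(474,485),(294,485)])*K,m,147);print(c,c.mean(0)-[682.3,-146.6])
E
```

```text
t 23.15 p [654.4 144.   91.5] rot [-177.64   -0.61  103.64] F [-0.7 -0.2 -3.9] gap 62.5
tool offset [-5.8 14.3 -9.1] dist 17.9
rotvec [-2.36 -0.6   0.45]
after turning [-5.8 14.7 -8.5]
scale 1.484375
[[ 645.6 -172.6]
 [ 654.  -110.7]
 [ 717.6 -117.6]
 [ 708.7 -181.6]] [-0.8  1. ]
```

View pics/w15.png

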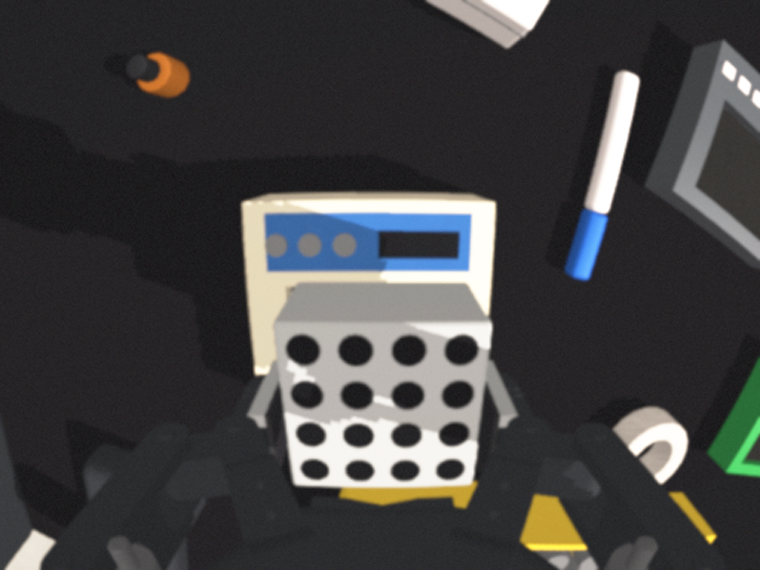

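{"op": "jog_arm", "data": {
  "offset": [
    [-5, 12, -4],
    [0, 2, 0],
    [0, 0, 0],
    [0, 0, 0]
  ],
  "delta_rot": [
    [-2.3, -0.6, 0.4],
    [0, 0, 0],
    [0, 0, 0],
    [0, 0, 0]
  ],
  "jaw": [60, 60, 60, 60]
}}

```text
time: 23.6
tool_pos: [664.8, 142.0, 87.2]
tcp_rot: [-179.3, -0.1, 103.3]
ft_force: [-0.1, -0.2, -3.2]
finger_gap: 62.6
```

```bash
python3 go.py 670.5 141 75 103.2
```

```text
t 23.6 p [664.8 142.   87.2] rot [-1.7926e+02 -1.0000e-01  1.0330e+02] F [-0.1 -0.2 -3.2] gap 62.6
tool offset [-2.3  5.5 12.2] dist 13.5
rotvec [-0.74 -0.1   0.1 ]
after turning [-2.2  5.3 12.2]
```

{"op": "jog_arm", "data": {
  "offset": [
    [-2, 5, 4],
    [0, 1, 4],
    [0, 0, 0],
    [0, 0, 0]
  ],
  "delta_rot": [
    [-0.7, 0, 0],
    [0, 0, 0],
    [0, 0, 0],
    [0, 0, 0]
  ],
  "jaw": [60, 60, 60, 60]
}}

```text
time: 24.0
tool_pos: [670.6, 140.9, 77.2]
tcp_rot: [-179.9, -0.1, 103.2]
ft_force: [-0.3, -0.4, -3.4]
finger_gap: 62.9
```

```bash
python3 go.py 670.5 141 70 103.2; python3 look.py w16 wrist;python3 look.py t16 scene 240 150 110 85;python3 look.py s16 side 235 140 110 85
```

```text
t 24.0 p [670.6 140.9  77.2] rot [-1.7986e+02 -1.3000e-01  1.0318e+02] F [-0.3 -0.4 -3.4] gap 62.9
tool offset [ 0.1 -0.1  7.2] dist 7.2
rotvec [-0.14 -0.13 -0.02]
after turning [ 0.1 -0.1  7.2]
scale 1.484375
scale 6.823529411764706
scale 6.823529411764706
```

View pics/w16.png

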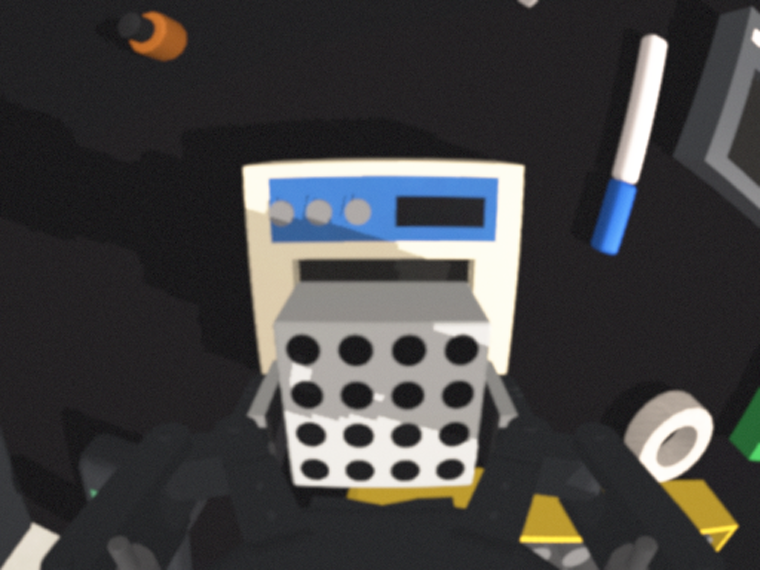

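View pics/t16.png

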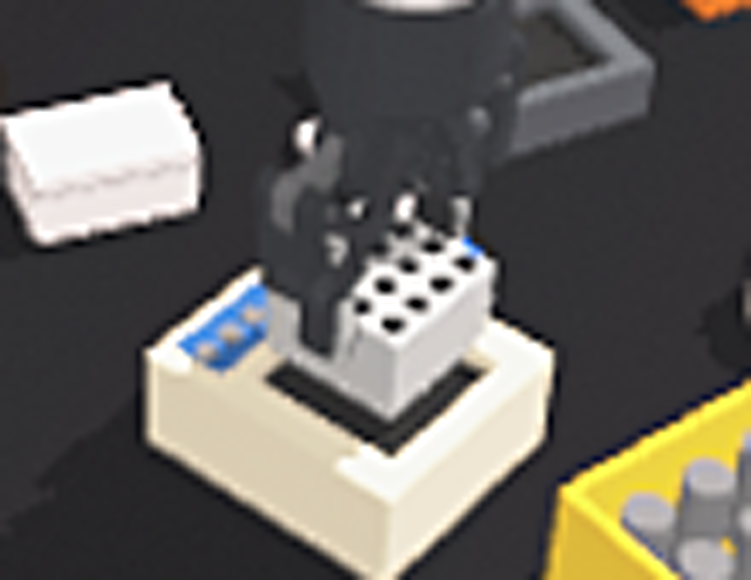

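View pics/s16.png

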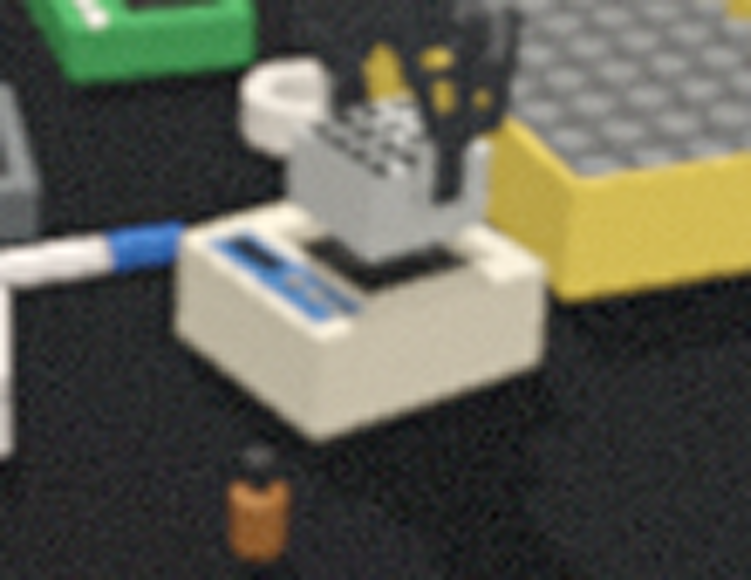

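```bash
python3 - <<'E'
from fit import *
m=np.load("pics/w16.npz");K=1/1.484
w=fray(np.array([(296,259),(474,259)])*K,m,50);print("well far corners",w)
a=np.deg2rad(13.2);X=np.array([np.cos(a),np.sin(a)]);print("well centre",w.mean(0)+37*X,np.linalg.norm(w[1]-w[0]))
c=fray(np.array([(276,322),(489,322),(474,485),(294,485)])*K,m,77.2-12.3+40);print("block",c.mean(0))
b=fray(np.array([(243,165),(525,165)])*K,m,50);print("bath far top corners",b,np.linalg.norm(b[1]-b[0]),b.mean(0)+75*X)
E
```

```text
well far corners [[641.8  99.2]
 [625.5 169.4]]
well centre [669.7 142.8] 72.02859089665823
block [669.5 141.6]
bath far top corners [[608.6  70.9]
 [583.2 179.4]] 111.3585364551236 [668.9 142.3]
```

{"op": "jog_arm", "data": {
  "offset": [
    [0.5, 0, 4],
    [0, 0, 4],
    [0, 0, 3],
    [0, 0, 0],
    [0, 0, 0]
  ],
  "delta_rot": [
    [0, 0, 0],
    [0, 0, 0],
    [0, 0, 0],
    [0, 0, 0],
    [0, 0, 0]
  ],
  "jaw": [60, 60, 60, 60, 60]
}}

```text
time: 24.65
tool_pos: [670.6, 141.7, 65.8]
tcp_rot: [-179.9, -0.1, 103.2]
ft_force: [0.3, -0.1, -3.9]
finger_gap: 63.3
```

```bash
python3 go.py 670.5 141.5 52.3 103.2
```

```text
t 24.65 p [670.6 141.7  65.8] rot [-1.7991e+02 -1.2000e-01  1.0320e+02] F [ 0.3 -0.1 -3.9] gap 63.3
tool offset [-0.2 -0.2 13.5] dist 13.5
rotvec [-0.09 -0.12  0.  ]
after turning [-0.2 -0.2 13.5]
```

{"op": "jog_arm", "data": {
  "offset": [
    [0, 0, 3],
    [0, 0, 3],
    [0, 0, 3],
    [0, 0, 2],
    [0, 0, 0],
    [0, 0, 0]
  ],
  "delta_rot": [
    [0, 0, 0],
    [0, 0, 0],
    [0, 0, 0],
    [0, 0, 0],
    [0, 0, 0],
    [0, 0, 0]
  ],
  "jaw": [60, 60, 60, 60, 60, 60]
}}

```text
time: 25.25
tool_pos: [670.6, 141.7, 53.8]
tcp_rot: [-179.9, -0.1, 103.2]
ft_force: [-0.2, -0.5, -4.0]
finger_gap: 62.7
```

{"op": "jog_arm", "data": {
  "offset": [
    [0, 0, 1],
    [0, 0, 0],
    [0, 0, 0]
  ],
  "delta_rot": [
    [0, 0, 0],
    [0, 0, 0],
    [0, 0, 0]
  ],
  "jaw": [60, 60, 60]
}}

```text
time: 25.55
tool_pos: [670.8, 141.7, 53.0]
tcp_rot: [-179.9, -0.1, 103.2]
ft_force: [0.4, 0.4, -3.7]
finger_gap: 62.9
```

```bash
python3 go.py 670.5 141.5 52.3 103.2; python3 zc.py 670 142 50 70 95
```

```text
t 25.55 p [670.8 141.7  53. ] rot [-1.7993e+02 -1.2000e-01  1.0320e+02] F [ 0.4  0.4 -3.7] gap 62.9
tool offset [-0.2 -0.3  0.7] dist 0.8
rotvec [-0.07 -0.12  0.  ]
after turning [-0.2 -0.3  0.7]
scene 344 z [72.2 80.7 90.7] rect [680.3 141.5  49.8  83.5  10.5] mean [684.5 144.2  80.8]
side 293 z [72.2 80.5 92. ] rect [669.4 138.8  65.4  91.2  13.1] mean [663.3 133.8  80.7]
```

{"op": "jog_arm", "data": {
  "offset": [
    [0, 0, 1],
    [0, 0, 0],
    [0, 0, 0]
  ],
  "delta_rot": [
    [0, 0, 0],
    [0, 0, 0],
    [0, 0, 0]
  ],
  "jaw": [60, 60, 60]
}}

```text
time: 25.95
tool_pos: [671.1, 141.8, 52.5]
tcp_rot: [-180.0, -0.1, 103.2]
ft_force: [-0.4, 0.3, -3.6]
finger_gap: 62.5
```

{"op": "jog_arm", "data": {
  "offset": [
    [0, 0, 1],
    [0, 0, 0],
    [0, 0, 0]
  ],
  "delta_rot": [
    [0, 0, 0],
    [0, 0, 0],
    [0, 0, 0]
  ],
  "jaw": [60, 60, 60]
}}

```text
time: 26.25
tool_pos: [671.4, 141.8, 52.4]
tcp_rot: [180.0, -0.1, 103.2]
ft_force: [0.0, 0.3, -3.2]
finger_gap: 62.8
```

{"op": "jog_arm", "data": {
  "offset": [
    [0, 0, 0],
    [0, 0, 0],
    [0, 0, 0],
    [0, 0, 0],
    [0, 0, -10],
    [0, 0, -40],
    [0, 0, -45],
    [0, 0, 0],
    [0, 0, 0]
  ],
  "delta_rot": [
    [0, 0, 0],
    [0, 0, 0],
    [0, 0, 0],
    [0, 0, 0],
    [0, 0, 0],
    [0, 0, 0],
    [0, 0, 0],
    [0, 0, 0],
    [0, 0, 0]
  ],
  "jaw": [75, 85, 92, 92, 92, 92, 92, 92, 92]
}}

```text
time: 27.15
tool_pos: [672.1, 141.7, 154.1]
tcp_rot: [179.8, -0.1, 103.2]
ft_force: [-0.3, 0.0, -1.2]
finger_gap: 78.5
```

```bash
python3 go.py 466 145.3 150 164.8; python3 zc.py 670 142 60 70 95;  python3 zc.py 466 145 60 37 43.5; python3 look.py w17 wrist
```

```text
t 27.15 p [672.1 141.7 154.1] rot [ 1.7984e+02 -1.0000e-01  1.0320e+02] F [-0.3  0.  -1.2] gap 78.5
tool offset [  50.5 -199.8    3.7] dist 206.2
rotvec [ 1.90e-01 -1.00e-02 -6.16e+01]
after turning [199.8 -50.6   4.1]
scene 451 z [72.9 80.  82.2] rect [672.  143.6  64.5  67.6  13.5] mean [675.3 140.   79.4]
side 273 z [72.1 79.4 81.4] rect [670.8 141.   66.4  69.7  12.6] mean [668.3 134.1  78.4]
scene 245 z [38.1 40.2 42.3] rect [466.4 147.7  80.3  50.4  74.1] mean [468.2 146.3  40.2]
side 216 z [37.7 39.7 41.7] rect [465.7 142.6  79.7  47.6  73.6] mean [464.5 140.1  39.7]
scale 1.484375
```

View pics/w17.png

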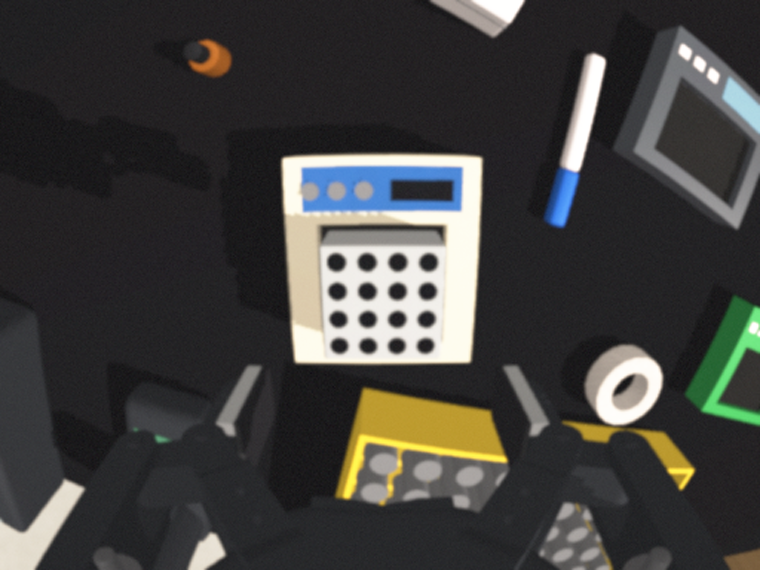

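{"op": "jog_arm", "data": {
  "offset": [
    [6, -25, 0],
    [10, -40, 0],
    [10, -40, 0],
    [10, -40, 0],
    [9, -35, 0],
    [4, -15, 0],
    [0, 0, 0],
    [0, 0, 0],
    [0, 0, 0],
    [0, 0, 0],
    [0, 0, 0],
    [0, 0, 0],
    [0, 0, 0],
    [0, 0, 0],
    [0, 0, 0],
    [0, 0, 0],
    [0, 0, 0],
    [0, 0, 0],
    [0, 0, 0],
    [0, 0, 0]
  ],
  "delta_rot": [
    [0, 0, 0],
    [0, 0, 0],
    [0, 0, 0],
    [0, 0, 0],
    [0, 0, 0],
    [0, 0, 0],
    [0, 0, 8.5],
    [0, 0, 8.5],
    [0, 0, 8.5],
    [0, 0, 8.5],
    [0, 0, 8.5],
    [0, 0, 8.5],
    [0, 0, 8.5],
    [0, 0, 8.5],
    [0, 0, 8.5],
    [0, 0, 8.5],
    [0, 0, 8.5],
    [0, 0, 8.5],
    [0, 0, 8.5],
    [0, 0, 8.5]
  ],
  "jaw": [75, 75, 75, 75, 75, 75, 75, 75, 75, 75, 75, 75, 75, 75, 75, 75, 75, 75, 75, 75]
}}

```text
time: 29.4
tool_pos: [444.4, 141.3, 125.9]
tcp_rot: [178.9, 2.4, -17.4]
ft_force: [0.4, -0.5, -1.0]
finger_gap: 64.1
```

```bash
python3 go.py 466 145.2 110 -15.6; python3 look.py w18 wrist
```

```text
t 29.4 p [444.4 141.3 125.9] rot [178.88   2.35 -17.38] F [ 0.4 -0.5 -1. ] gap 64.1
tool offset [ 20.1 -10.5  14.9] dist 27.1
rotvec [ 1.08  2.37 -1.76]
after turning [19.8 -9.6 15.9]
scale 1.484375
```

View pics/w18.png

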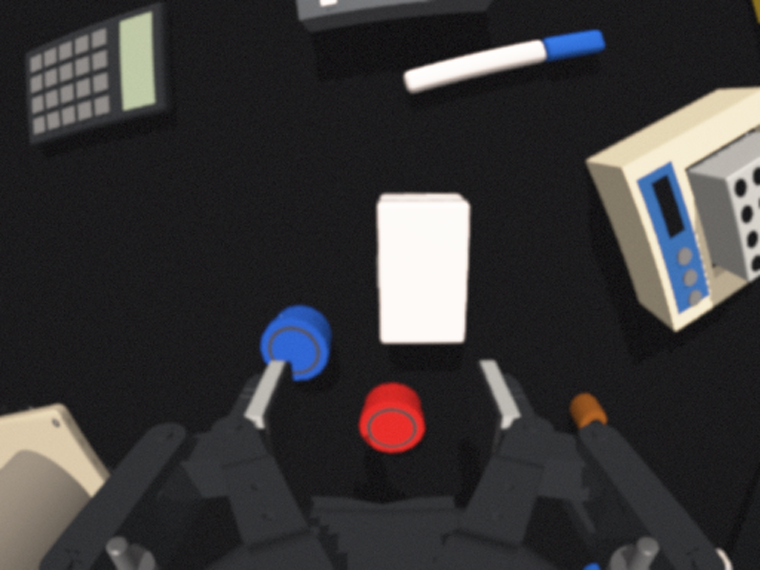

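```bash
python3 - <<'E'
from fit import *
m=np.load("pics/w18.npz");K=1/1.484
c=fray(np.array([(378,201),(469,203),(464,342),(381,342)])*K,m,40);print(c,c.mean(0))
d1=c[0]-c[3];d2=c[1]-c[2];print(np.rad2deg(np.arctan2(d1[1],d1[0])),np.rad2deg(np.arctan2(d2[1],d2[0])),np.linalg.norm(c[0]-c[3]),np.linalg.norm(c[0]-c[1]))
a=np.deg2rad(-15.6);R=np.array([[np.cos(a),np.sin(a)],[-np.sin(a),np.cos(a)]])
for n,p in(("blue",(293,350)),("red",(391,428))):
    w=fray(np.array(p)*K,m,26)[0];print(n,w,"case frame",R@(w-[466,145.2]))
E
```

```text
[[453.8 192.4]
 [498.9 178. ]
 [476.9 101.1]
 [431.  114.9]] [465.2 146.6]
73.620764367587 74.02897034906802 80.77225644902977 47.39294928460238
blue [373.1 118. ] case frame [-82.2 -51.1]
red [415.   43.5] case frame [ -21.8 -111.7]
```

{"op": "jog_arm", "data": {
  "offset": [
    [10, -5, 0],
    [9, -4, 5],
    [0, 0, 0],
    [0, 0, 0]
  ],
  "delta_rot": [
    [1, 2.3, -1.5],
    [0, 0, 0],
    [0, 0, 0],
    [0, 0, 0]
  ],
  "jaw": [75, 75, 75, 75]
}}

```text
time: 29.85
tool_pos: [463.0, 143.8, 116.9]
tcp_rot: [179.7, 0.3, -15.8]
ft_force: [0.2, -0.7, -0.4]
finger_gap: 64.1
```

```bash
python3 go.py 465.7 146 60 -15.9
```

```text
t 29.85 p [463.  143.8 116.9] rot [179.75   0.33 -15.84] F [ 0.2 -0.7 -0.4] gap 64.1
tool offset [ 2.4 -3.1 56.8] dist 57.0
rotvec [0.25 0.33 0.07]
after turning [ 2.  -2.8 56.9]
```

{"op": "jog_arm", "data": {
  "offset": [
    [2, -3, 18],
    [0, 0, 20],
    [0, 0, 10],
    [0, 0, 0],
    [0, 0, 0]
  ],
  "delta_rot": [
    [0.2, 0.3, 0],
    [0, 0, 0],
    [0, 0, 0],
    [0, 0, 0],
    [0, 0, 0]
  ],
  "jaw": [78, 78, 78, 78, 78]
}}

```text
time: 30.35
tool_pos: [464.5, 146.1, 68.0]
tcp_rot: [179.9, 0.1, -15.5]
ft_force: [1.1, 0.2, -0.0]
finger_gap: 66.6
```

```bash
python3 go.py 465.7 146 10 -15.9; python3 look.py w19 wrist
```

```text
t 30.35 p [464.5 146.1  68. ] rot [ 1.7992e+02  1.0000e-01 -1.5540e+01] F [ 1.1  0.2 -0. ] gap 66.6
tool offset [ 1.3 -0.4 58. ] dist 58.0
rotvec [0.08 0.1  0.36]
after turning [ 1.2 -0.3 58. ]
scale 1.484375
```

View pics/w19.png

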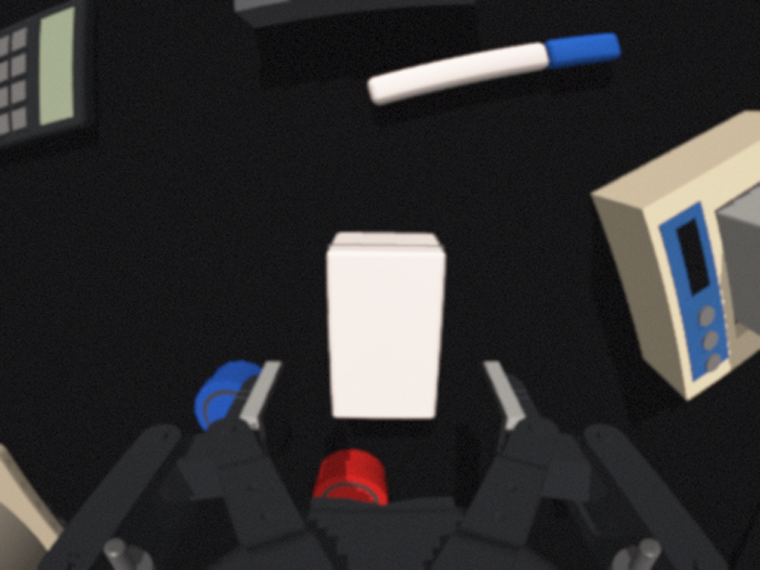

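{"op": "jog_arm", "data": {
  "offset": [
    [1, 0, 15],
    [0, 0, 15],
    [0, 0, 14],
    [0, 0, 6],
    [0, 0, 0],
    [0, 0, 0]
  ],
  "delta_rot": [
    [0, 0, 0.3],
    [0, 0, 0],
    [0, 0, 0],
    [0, 0, 0],
    [0, 0, 0],
    [0, 0, 0]
  ],
  "jaw": [78, 78, 78, 78, 78, 78]
}}

```text
time: 31.0
tool_pos: [468.2, 146.1, 17.4]
tcp_rot: [-179.9, -0.2, -15.9]
ft_force: [-0.3, 0.4, 1.1]
finger_gap: 66.6
```

```bash
python3 go.py 465.7 146 12 -15.9
```

```text
t 31.0 p [468.2 146.1  17.4] rot [-179.93   -0.2   -15.89] F [-0.3  0.4  1.1] gap 66.6
tool offset [-2.4  0.8  5.4] dist 6.0
rotvec [-0.07 -0.2   0.01]
after turning [-2.3  0.8  5.4]
```

{"op": "jog_arm", "data": {
  "offset": [
    [-2, 0.5, 4],
    [0, 0, 1],
    [0, 0, 0],
    [0, 0, 0],
    [0, 0, 0],
    [0, 0, 0],
    [0, 0, 0],
    [0, 0, 0]
  ],
  "delta_rot": [
    [0, 0, 0],
    [0, 0, 0],
    [0, 0, 0],
    [0, 0, 0],
    [0, 0, 0],
    [0, 0, 0],
    [0, 0, 0],
    [0, 0, 0]
  ],
  "jaw": [78, 70, 60, 50, 45, 45, 45, 45],
  "newtons": 40
}}

```text
time: 31.8
tool_pos: [467.5, 146.5, 14.0]
tcp_rot: [-179.8, -0.4, -15.9]
ft_force: [-0.3, 0.2, -1.3]
finger_gap: 47.4
```

```bash
python3 go.py 465.7 146 12 -15.9; python3 zc.py 466 145 60 37 43.5
```

```text
t 31.8 p [467.5 146.5  14. ] rot [-179.84   -0.37  -15.89] F [-0.3  0.2 -1.3] gap 47.4
tool offset [-1.6  1.   2. ] dist 2.8
rotvec [-0.16 -0.37  0.01]
after turning [-1.6  1.   2. ]
scene 120 z [38.2 40.2 42.2] rect [460.6 129.6  41.3  55.5  73.5] mean [462.  126.6  40.2]
side 235 z [37.7 40.  42.2] rect [467.1 141.9  77.5  74.3  72.7] mean [466.3 140.8  40. ]
```

Gripped (47.4 mm). Lift.

{"op": "jog_arm", "data": {
  "offset": [
    [0, 0, -10],
    [0, 0, -30],
    [0, 0, -40],
    [0, 0, -10],
    [0, 0, 0],
    [0, 0, 0]
  ],
  "delta_rot": [
    [0, 0, 0],
    [0, 0, 0],
    [0, 0, 0],
    [0, 0, 0],
    [0, 0, 0],
    [0, 0, 0]
  ],
  "jaw": [45, 45, 45, 45, 45, 45]
}}

```text
time: 32.5
tool_pos: [465.7, 146.2, 108.1]
tcp_rot: [-179.9, -0.3, -15.9]
ft_force: [-0.5, -0.9, -1.2]
finger_gap: 47.1
```

```bash
python3 go.py 519 348.8 105 -9.8; python3 look.py w20 wrist
```

```text
t 32.5 p [465.7 146.2 108.1] rot [-179.89   -0.28  -15.89] F [-0.5 -0.9 -1.2] gap 47.1
tool offset [  -4.2 -209.4    3.4] dist 209.5
rotvec [-0.09 -0.28 -6.09]
after turning [  18.  -208.7    3.1]
scale 1.484375
```

View pics/w20.png

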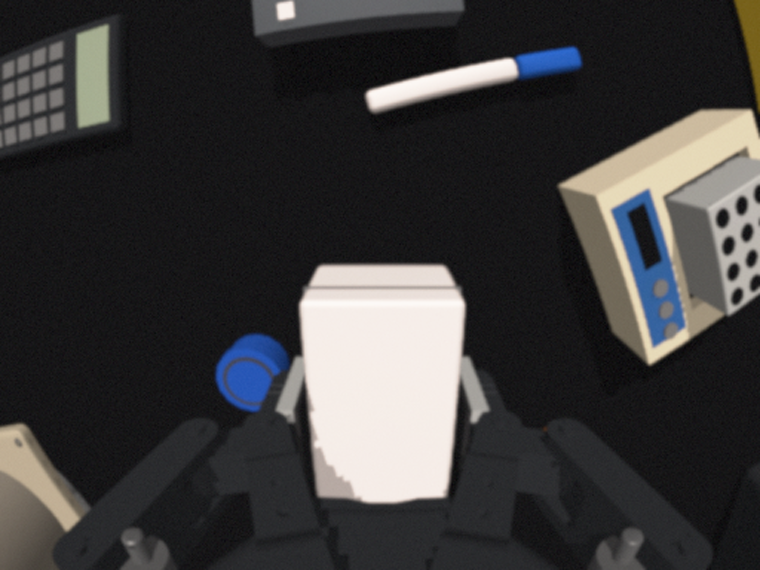

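{"op": "jog_arm", "data": {
  "offset": [
    [-1, -25, 0],
    [-1, -40, 0],
    [-1, -40, 0],
    [-1, -40, 0],
    [0, -35, 0],
    [0, -18, 0],
    [0, -5, 0],
    [0, 0, 0],
    [0, 0, 0]
  ],
  "delta_rot": [
    [0, 0, 0],
    [0, 0, 0],
    [0, 0, 0],
    [0, 0, 0],
    [0, 0, 0],
    [0, 0, 0],
    [0, 0, -6],
    [0, 0, 0],
    [0, 0, 0]
  ],
  "jaw": [45, 45, 45, 45, 45, 45, 45, 45, 45]
}}

```text
time: 33.45
tool_pos: [510.0, 345.6, 88.4]
tcp_rot: [179.2, 0.9, -10.0]
ft_force: [-0.0, -0.3, -0.2]
finger_gap: 47.2
```

```bash
python3 go.py 519 348.8 75 -9.8; python3 look.py w21 wrist; python3 - <<'E'
from fit import *
m=np.load("pics/w20.npz");K=1/1.484
c=fray(np.array([(300,302),(464,302)])*K,m,108.1-14+40);print(c); a=np.deg2rad(74.1)
print("case ctr - tcp",c.mean(0)-40*np.array([np.cos(a),np.sin(a)])-[465.7,146.2])
E
```

```text
t 33.45 p [510.  345.6  88.4] rot [179.19   0.91 -10.02] F [-0.  -0.3 -0.2] gap 47.2
tool offset [ 8.5 -4.9 13.2] dist 16.5
rotvec [ 0.81  0.91 -0.21]
after turning [ 8.3 -4.6 13.4]
scale 1.484375
[[452.9 189.8]
 [498.1 176.8]]
case ctr - tcp [-1.1 -1.3]
```

View pics/w21.png

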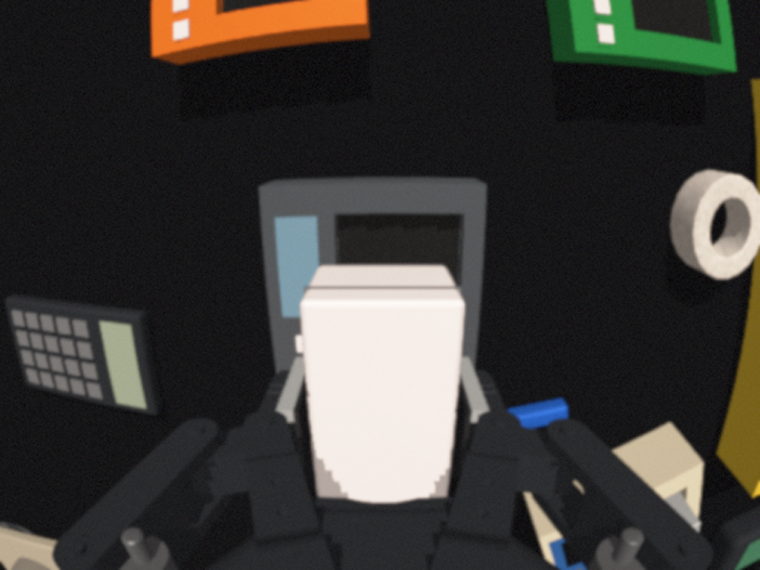

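```bash
python3 - <<'E'
from fit import *
m=np.load("pics/w21.npz");K=1/1.484
b=fray(np.array([(335,213),(464,214)])*K,m,30);a=np.deg2rad(80.2);Y=np.array([np.cos(a),np.sin(a)]);print(b,np.linalg.norm(b[1]-b[0]),"bay ctr",b.mean(0)-46*Y)
o=fray(np.array([(260,185),(487,184)])*K,m,30);X=np.array([np.cos(a-np.pi/2),np.sin(a-np.pi/2)]);print("outer",o,np.linalg.norm(o[1]-o[0]),"origin",o.mean(0)-60*Y+12.5*X, np.rad2deg(np.arctan2(*(o[1]-o[0])[::-1])))
E
```

```text
[[495.9 399.3]
 [554.6 388.8]] 59.593206432586754 bay ctr [517.4 348.7]
outer [[463.7 419.3]
 [567.2 401.2]] 105.06344503474824 origin [517.6 349. ] -9.917088974133032
```

```bash
python3 go.py 519.2 350 75 -9.9
```

```text
t 33.5 p [509.9 345.3  88.3] rot [179.18   0.93 -10.02] F [ 0.7  0.1 -1.8] gap 47.3
tool offset [ 8.6 -6.4 13.1] dist 16.9
rotvec [ 0.82  0.93 -0.12]
after turning [ 8.4 -6.2 13.3]
```

{"op": "jog_arm", "data": {
  "offset": [
    [6, -5, 4],
    [2, -1, 6],
    [0, 0, 0],
    [0, 0, 0]
  ],
  "delta_rot": [
    [0.8, 0.9, 0],
    [0, 0, 0],
    [0, 0, 0],
    [0, 0, 0]
  ],
  "jaw": [45, 45, 45, 45]
}}

```text
time: 33.9
tool_pos: [519.2, 347.8, 76.3]
tcp_rot: [180.0, 0.0, -10.4]
ft_force: [-0.7, 1.1, -1.6]
finger_gap: 47.4
```

```bash
python3 go.py 519.2 350 60 -9.9
```

```text
t 33.9 p [519.2 347.8  76.3] rot [179.99   0.   -10.38] F [-0.7  1.1 -1.6] gap 47.4
tool offset [-0.4 -2.1 16.3] dist 16.5
rotvec [ 0.01  0.   -0.48]
after turning [-0.4 -2.1 16.3]
```

{"op": "jog_arm", "data": {
  "offset": [
    [0, -2, 5],
    [0, 0, 6],
    [0, 0, 5],
    [0, 0, 4],
    [0, 0, 0],
    [0, 0, 0]
  ],
  "delta_rot": [
    [0, 0, -0.5],
    [0, 0, 0],
    [0, 0, 0],
    [0, 0, 0],
    [0, 0, 0],
    [0, 0, 0]
  ],
  "jaw": [45, 45, 45, 45, 45, 45]
}}

```text
time: 34.5
tool_pos: [519.5, 349.7, 54.6]
tcp_rot: [180.0, 0.0, -9.9]
ft_force: [0.3, 0.3, -1.1]
finger_gap: 47.0
```

```bash
python3 go.py 519.2 350 36 -9.9; python3 look.py w22 wrist; python3 look.py t22 scene 260 110 110 85;python3 look.py s22 side 170 120 110 85
```

```text
t 34.5 p [519.5 349.7  54.6] rot [ 1.7998e+02  1.0000e-02 -9.8800e+00] F [ 0.3  0.3 -1.1] gap 47.0
tool offset [-0.4 -0.3 18.6] dist 18.6
rotvec [0.02 0.01 0.02]
after turning [-0.4 -0.3 18.6]
scale 1.484375
scale 6.823529411764706
scale 6.823529411764706
```

View pics/w22.png

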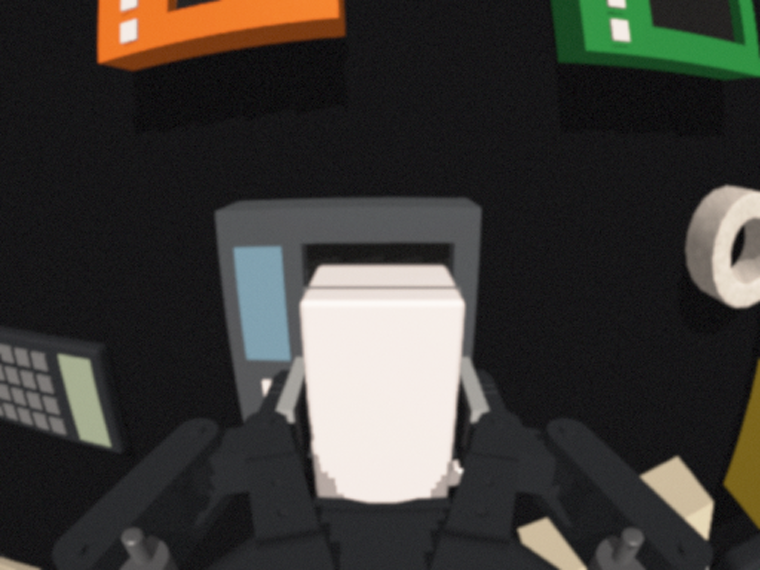

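View pics/t22.png

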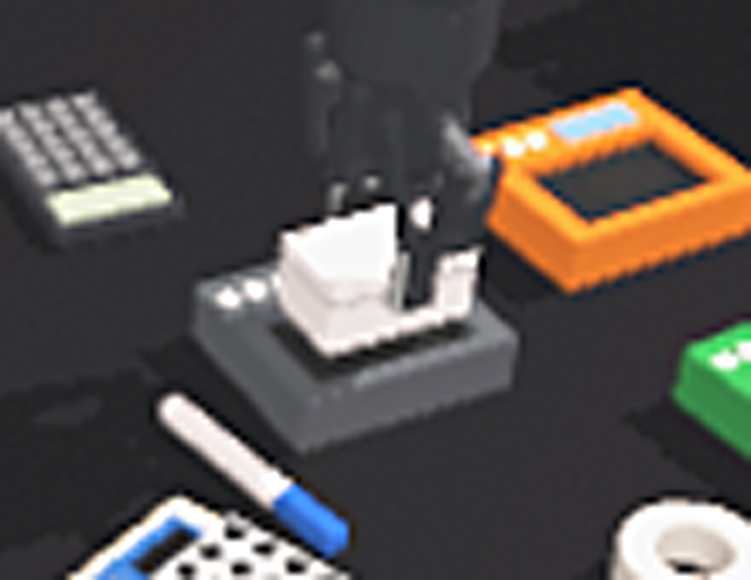

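View pics/s22.png

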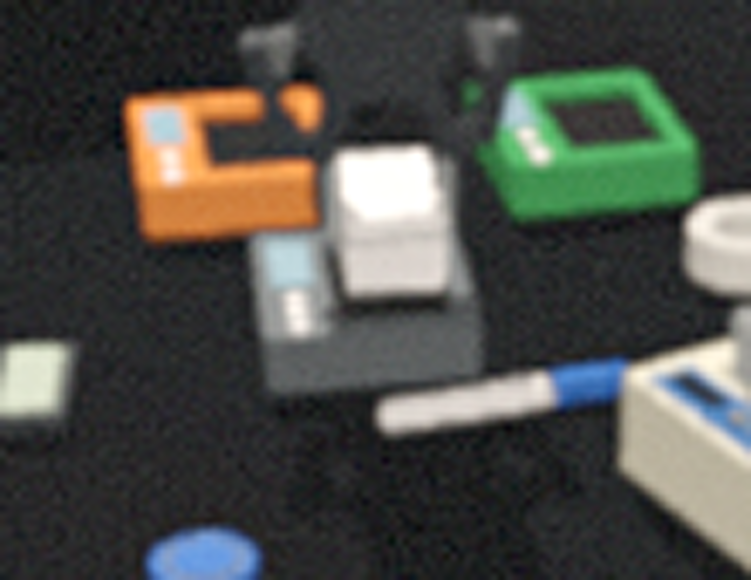

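Case is squarely over the bay. Lowering.

{"op": "jog_arm", "data": {
  "offset": [
    [0, 0, 4],
    [0, 0, 4],
    [0, 0, 3],
    [0, 0, 2],
    [0, 0, 0],
    [0, 0, 0]
  ],
  "delta_rot": [
    [0, 0, 0],
    [0, 0, 0],
    [0, 0, 0],
    [0, 0, 0],
    [0, 0, 0],
    [0, 0, 0]
  ],
  "jaw": [45, 45, 45, 45, 45, 45]
}}

```text
time: 35.25
tool_pos: [519.9, 349.9, 41.1]
tcp_rot: [-180.0, -0.0, -9.9]
ft_force: [0.2, -1.0, -1.3]
finger_gap: 47.1
```

{"op": "jog_arm", "data": {
  "offset": [
    [0, 0, 2],
    [0, 0, 0],
    [0, 0, 0]
  ],
  "delta_rot": [
    [0, 0, 0],
    [0, 0, 0],
    [0, 0, 0]
  ],
  "jaw": [45, 45, 45]
}}

```text
time: 35.55
tool_pos: [520.1, 350.0, 39.1]
tcp_rot: [-180.0, -0.1, -9.9]
ft_force: [0.1, 0.1, -0.4]
finger_gap: 47.2
```

{"op": "jog_arm", "data": {
  "offset": [
    [0, 0, 1],
    [0, 0, 0],
    [0, 0, 0]
  ],
  "delta_rot": [
    [0, 0, 0],
    [0, 0, 0],
    [0, 0, 0]
  ],
  "jaw": [45, 45, 45]
}}

```text
time: 35.85
tool_pos: [520.2, 350.0, 38.3]
tcp_rot: [-180.0, -0.1, -9.9]
ft_force: [0.1, 0.5, -1.1]
finger_gap: 47.5
```

{"op": "jog_arm", "data": {
  "offset": [
    [0, 0, 1],
    [0, 0, 0],
    [0, 0, 0]
  ],
  "delta_rot": [
    [0, 0, 0],
    [0, 0, 0],
    [0, 0, 0]
  ],
  "jaw": [45, 45, 45]
}}

```text
time: 36.15
tool_pos: [520.3, 350.1, 37.3]
tcp_rot: [-179.9, -0.1, -9.9]
ft_force: [0.6, -1.3, -1.2]
finger_gap: 46.8
```

```bash
python3 go.py 519.2 350 36 -9.9; python3 zc.py 519 349 50 55 70
```

```text
t 36.15 p [520.3 350.1  37.3] rot [-1.7994e+02 -8.0000e-02 -9.8800e+00] F [ 0.6 -1.3 -1.2] gap 46.8
tool offset [-1.1  0.3  1.3] dist 1.7
rotvec [-0.06 -0.08  0.02]
after turning [-1.1  0.3  1.3]
scene 204 z [56.7 63.2 68.4] rect [524.1 340.2  73.9  73.3  14.5] mean [523.4 336.   62.7]
side 196 z [57.  63.2 65.9] rect [519.5 343.9  87.8  67.7  58.5] mean [518.9 339.3  62.6]
```

{"op": "jog_arm", "data": {
  "offset": [
    [-0.5, 0, 1],
    [0, 0, 0],
    [0, 0, 0]
  ],
  "delta_rot": [
    [0, 0, 0],
    [0, 0, 0],
    [0, 0, 0]
  ],
  "jaw": [45, 45, 45]
}}

```text
time: 36.55
tool_pos: [519.8, 350.2, 36.2]
tcp_rot: [-179.9, -0.1, -9.9]
ft_force: [0.1, -0.1, -1.2]
finger_gap: 47.4
```

{"op": "jog_arm", "data": {
  "offset": [
    [0, 0, 1],
    [0, 0, 0],
    [0, 0, 0]
  ],
  "delta_rot": [
    [0, 0, 0],
    [0, 0, 0],
    [0, 0, 0]
  ],
  "jaw": [45, 45, 45]
}}

```text
time: 36.85
tool_pos: [520.0, 350.4, 36.2]
tcp_rot: [-179.9, -0.1, -9.9]
ft_force: [0.1, 0.4, -0.9]
finger_gap: 47.5
```

{"op": "jog_arm", "data": {
  "offset": [
    [0, 0, 1],
    [0, 0, 0],
    [0, 0, 0]
  ],
  "delta_rot": [
    [0, 0, 0],
    [0, 0, 0],
    [0, 0, 0]
  ],
  "jaw": [45, 45, 45]
}}

```text
time: 37.15
tool_pos: [520.2, 350.4, 35.9]
tcp_rot: [-179.9, -0.1, -9.9]
ft_force: [-0.2, -0.4, -1.5]
finger_gap: 47.3
```

{"op": "jog_arm", "data": {
  "offset": [
    [0, 0, 0],
    [0, 0, 0],
    [0, 0, 0],
    [0, 0, 0],
    [0, 0, -10],
    [0, 0, -40],
    [0, 0, -45],
    [0, 0, -40],
    [0, 0, -30],
    [0, 0, 0],
    [0, 0, 0]
  ],
  "delta_rot": [
    [0, 0, 0],
    [0, 0, 0],
    [0, 0, 0],
    [0, 0, 0],
    [0, 0, 0],
    [0, 0, 0],
    [0, 0, 0],
    [0, 0, 0],
    [0, 0, 0],
    [0, 0, 0],
    [0, 0, 0]
  ],
  "jaw": [60, 70, 78, 78, 78, 78, 78, 78, 78, 78, 78]
}}

```text
time: 38.25
tool_pos: [519.1, 349.8, 210.3]
tcp_rot: [-179.9, -0.1, -9.9]
ft_force: [-0.5, -0.4, -0.8]
finger_gap: 66.6
```

```bash
python3 go.py; echo case;python3 zc.py 519 349 60 57 66; echo tin;python3 zc.py 438 -148 35 46 75; echo wt;python3 zc.py 491 -371 18 52 80; echo block;python3 zc.py 670 142 60 76 95; python3 look.py fs scene; python3 look.py fd side; python3 look.py fw wrist
```

```text
t 38.25 p [519.1 349.8 210.3] rot [-1.7991e+02 -1.3000e-01 -9.8800e+00] F [-0.5 -0.4 -0.8] gap 66.6
case
scene 239 z [58.7 61.8 64. ] rect [522.  349.8  82.   52.8  79.9] mean [523.7 348.2  61.7]
side 155 z [58.6 61.8 64. ] rect [520.1 347.7  84.1  47.1  80. ] mean [519.1 343.4  61.7]
tin
scene 154 z [47.6 53.9 56.1] rect [ 439.  -145.7   43.    43.1    6.3] mean [ 441.6 -146.4   53.4]
side 210 z [47.1 53.8 55.8] rect [ 437.5 -149.6   42.3   40.2   71. ] mean [ 436.4 -153.    53.1]
wt
scene 53 z [54.3 57.6 59.5] rect [ 496.  -371.1   21.    18.    55.3] mean [ 496.5 -370.1   57.2]
side 88 z [54.  56.6 58.7] rect [ 493.9 -374.2   21.1   20.7   78. ] mean [ 493.2 -374.9   56.6]
block
scene 399 z [77.9 80.2 82.1] rect [671.3 143.3  66.3  66.   13.3] mean [673.5 141.8  80.1]
side 226 z [76.7 79.6 81.5] rect [670.3 141.2  66.3  69.6  11.8] mean [669.3 137.   79.5]
scale 1.484375
scale 1.484375
scale 1.484375
```

View pics/fs.png

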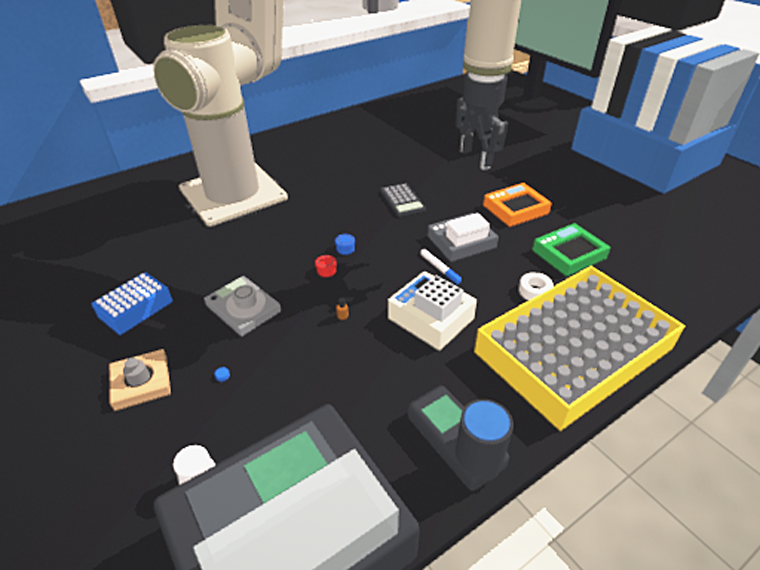

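View pics/fd.png

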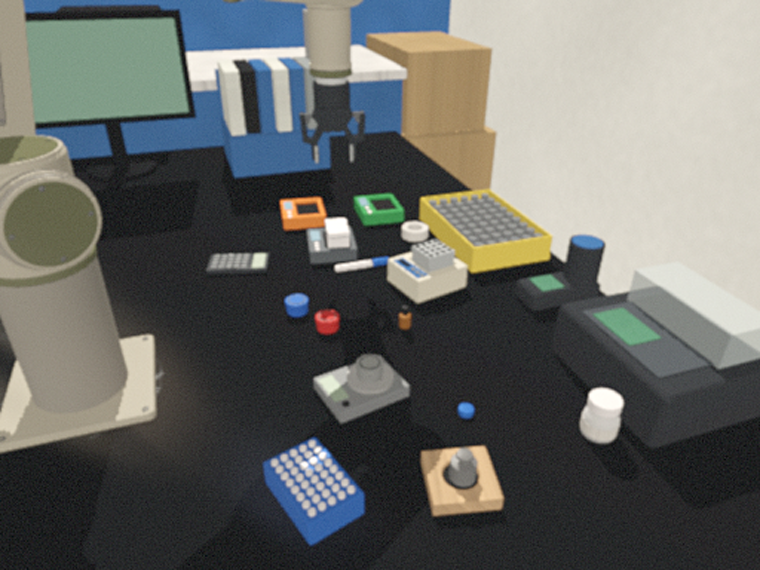

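View pics/fw.png

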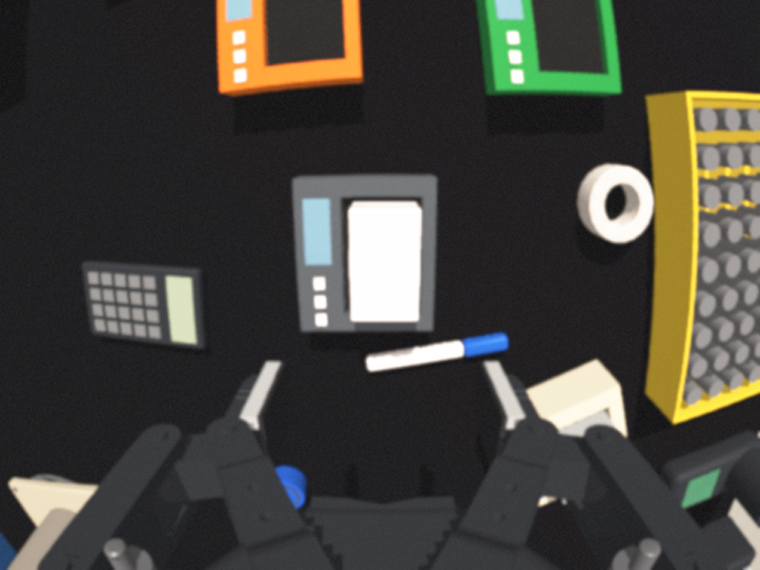

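```bash
python3 -c "
from bench import r
print(r.hand_in())"
```

```text
the job is handed in; nothing more can be done
None
```

I took both stacks apart and set out all four pieces in the order you listed, then handed in at about 38 s of the 115 s. I left the look-alikes alone and used the dark grey dock. `hand_in` gave no verdict, so these last camera checks are what I have to go on:

| Piece | Measured top height (mm) | Expected (mm) | Where it sits |
|---|---|---|---|
| Weighing tin on balance pan | 53.9 | 54 | within about 1 mm of the pan's centre |
| Check weight in wooden stand | body 43, knob about 57–59 | body 43, knob 59 | down in the recess, about 3 mm off centre |
| Tube block in dry bath | 79.6–80.2 | 80 | straight in the well |
| Cuvette case in dock | 61.8 | 62 | square in the bay |

- **State at the end:** all pieces looked upright in the final pictures. They were released, and the open gripper was about 210 mm up and clear of everything.
- **Disagreements:** the scene and side cameras differed by about 3 mm in y, so I averaged them and checked against the wrist camera. The finger gap read 1–2 mm under the true sizes.
- **Off plan:** the tin was nudged about 5 mm on top of the case as the fingers closed on it. I allowed for that when placing it.
- **Contact:** the force readings were too noisy to show the tin touching down. I judged each piece seated by where the tool stopped dropping and by its measured height.

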